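# Zero the balance and sort the sample tray

### The job

With the balance pan still empty, turn the balance's zeroing knob until its pointer stands at the thick zero mark. Then empty the pocket tray: put every sample capsule (the long bars) into the balance's pan and every hexagonal stopper into the grey open box. Leave the pointer at zero and do not disturb the other things on the bench.

Things in the scene. Friction and masses are not known exactly. Their poses are not given: they have to be found in the camera images.
- tray: black pocket tray, fixed, 184 x 184 mm, 8 mm high; origin at the centre of its underside on the table. 3 x 3 square pockets 40 mm wide at 56 mm pitch along its x and y, each 4 mm deep (pocket floor 4 mm above the table), ribs 16 mm wide between them. Some pockets are empty.
- pan (a point): centre of the inner floor of the balance's square steel pan, 34 mm above the table; 116 x 116 mm inside along this point's x and y, lip 8 mm above its floor, 4 mm thick. It is on a fixed white housing 240 (x) x 150 (y) mm, 30 mm high, centred 52 mm towards -x; the zeroing knob stands 117 mm towards -x. Axes are the balance's, z up.
- dial_top (a point): centre of the zeroing knob's top, on its axis, 68 mm above the table. Black bar grip 42 mm long (this point's x), 14 wide, 30 tall, on a skirt of radius 22 mm; a thin black pointer reaches from its -x end over the pale dial face. The one thick black mark on the dial's rim, on the side away from the pan (the balance's -x), is zero; the others are thin.
- dial (a joint): angle of the zeroing knob in rad: 0 when the pointer stands at the zero mark, growing as the knob turns clockwise seen from above; range -0.7 to 2.7; starts at 0.6 to 2.1, so it must be turned anticlockwise. Light friction (0.03 N m), stays where it is left.
- stopper_box: grey open box, fixed, 120 x 120 mm, 32 mm high, walls and floor 4 mm; origin at the centre of its underside on the table
- cap0_mid (a point): sample capsule: pale plastic bar with rounded edges and a thin seam, 32 mm long (its x) and 15 x 15 mm (y, z), 10 to 18 g; the point is its centre. Starts lying in a tray pocket at any yaw. May be absent.
- cap1_mid (a point): sample capsule: pale plastic bar with rounded edges and a thin seam, 32 mm long (its x) and 15 x 15 mm (y, z), 10 to 18 g; the point is its centre. Starts lying in a tray pocket at any yaw. May be absent.
- cap2_mid (a point): sample capsule: pale plastic bar with rounded edges and a thin seam, 32 mm long (its x) and 15 x 15 mm (y, z), 10 to 18 g; the point is its centre. Starts lying in a tray pocket at any yaw. May be absent.
- cap3_mid (a point): sample capsule: pale plastic bar with rounded edges and a thin seam, 32 mm long (its x) and 15 x 15 mm (y, z), 10 to 18 g; the point is its centre. Starts lying in a tray pocket at any yaw. May be absent.
- stop0_mid (a point): vial stopper: pale plastic hexagonal plug with a small dark dot on top, 18 mm across the flats (two flats face its +y and -y, the others follow every 60 degrees) and 16 mm tall (its z); 10 to 18 g; the point is its centre. Starts upright in a tray pocket at any yaw. May be absent.
- stop1_mid (a point): vial stopper: pale plastic hexagonal plug with a small dark dot on top, 18 mm across the flats (two flats face its +y and -y, the others follow every 60 degrees) and 16 mm tall (its z); 10 to 18 g; the point is its centre. Starts upright in a tray pocket at any yaw. May be absent.
- stop2_mid (a point): vial stopper: pale plastic hexagonal plug with a small dark dot on top, 18 mm across the flats (two flats face its +y and -y, the others follow every 60 degrees) and 16 mm tall (its z); 10 to 18 g; the point is its centre. Starts upright in a tray pocket at any yaw. May be absent.
- stop3_mid (a point): vial stopper: pale plastic hexagonal plug with a small dark dot on top, 18 mm across the flats (two flats face its +y and -y, the others follow every 60 degrees) and 16 mm tall (its z); 10 to 18 g; the point is its centre. Starts upright in a tray pocket at any yaw. May be absent.
- petri: closed glass petri dish, radius 47 mm, 16 mm tall; bystander, leave alone; origin at its underside
- slide_box: blue slide box, 85 x 35 x 30 mm; bystander, leave alone; origin at its underside
- beaker: glass beaker, radius 34 mm, 80 mm tall; bystander, leave alone; origin at its foot
- forceps: flat steel forceps lying down, 110 x 18 x 3 mm; bystander, leave alone; origin at its underside

How it is judged:
By the outcome, as a careful person would: the job done as asked, in the order asked, and still so for the second after the job is handed in, with the robot touching nothing.
Of cap0, cap1, cap2, cap3 only 3 to 4 are there at a start; the rules pass over those that are not, and their reading is None.
Of stop0, stop1, stop2, stop3 only 2 to 4 are there at a start; the rules pass over those that are not, and their reading is None.
At some moment in a run one of cap0, cap1, cap2, cap3, stop0, stop1, stop2, stop3 may be knocked a few centimetres aside while the robot is not near it.
Once in a run the grip may slacken for a moment while it holds something.
It also fails if it takes over 210 s, if anything falls off the work surface, if the arm or the gripper's body presses on something with over 40 N, if the wrist force passes 120 N, or if a joint passes its speed limit or range.

### The arm

A 6-joint arm with a two-finger parallel gripper is mounted at the origin on the work surface. World frame = base frame: x ahead of the robot, y to its left, z up, the work surface at z = 0. Lengths are in mm, angles in rad, forces in N, time in s.
With the tool pointing down it reaches from about 300 to 775 mm from the base axis. Payload 14.6 kg.
Tool frame: the origin (TCP) lies between the finger pads; the fingertips stand manip.finger_overhang ahead of it and the grasp point (between the pads) lies 2 mm behind it (manip.finger_overhang is the distance from the TCP to the fingertips, in mm); z points along the fingers, y is the direction in which the jaws open and shut (so a half turn about z gives the same grasp; the last joint's range is limited). The gripper opens to 94 mm and grips with 3 to 60 N. Pads are 16 mm wide; open, the fingers measure 119 mm over their backs; the gripper's body (75 mm by 177 mm) begins 78 mm behind the grasp point.
Start: joints at [1.107, 0.3, 1.521, -0, 1.321, -0.067], TCP at [212.554, 507.257, 222.446] pointing down, gripper open.
Joint ranges: [-3.03, 3.03], [-0.79, 2.21], [0.23, 2.52], [-1.04, 4.18], [0, 3.07], [-2.55, 2.55]. Speed limits (rad/s): [2.22, 2.22, 2.57, 3.14, 3.14, 3.14].

### API

Orientations are given as [roll, pitch, yaw] about the fixed x, y, z axes, in that order (R = Rz(yaw) Ry(pitch) Rx(roll)).
In Python, from cell import manip gives the robot as it stands.
- The arm moves only by the tool drive_tool, never from a script. Its argument "steps" is a list of rows, each an object with "delta_pos": the shift along the world's x, y, z in mm, a list of three; "yaw": the turn about the world's z in rad; "hand": the finger opening in mm, from 0 to 94. A call has 1 to 5 rows; each row shifts and turns the commanded pose from where the row before left it; what a row does not reach is not made up. A row lasts 1/12 s, in which the tool goes at most 41.7 mm and 7.16 degrees, less where a joint would pass 70% of its speed; a pose out of reach is approached as far as the arm can. A call is refused whole if a number of a shift passes 41.7 or a number of a turn 0.125, either way. A call with a gripper value outside its range is refused whole. The fingers move at their own pace and stop on an object; "squeeze" is the grip in N (left out, the last holds). Time passes only in rows, so rows that do not move let the fingers close. It gives the time, the measured TCP pose, the force and the opening at its end, in the units of the state.
- manip.read_state(): the state, without advancing time (a new reading comes with each control period).
- manip.camera(name): name is "side" or "top" or "wrist"; returns a dict with "frame" (400x640x3 uint8, red, green, blue), "range_z" (400x640 float32, mm along the optical axis (not along the pixel's ray), 0 where there is no reading), "intrinsics" (3x3 intrinsics, pixels), "dist_coeffs" ([k1, k2, p1, p2, k3] as OpenCV has them; the pictures are not rectified), "position" and "attitude" of the camera in the world. Camera axes: x right, y down, z forward; pixel columns grow to the right and rows downward; lengths in mm; the calibration is good to about 2 mm. A picture is of the moment at which its call begins.
- manip.sign_off(): hands the job in, once; it reports no verdict.
The state is a dict: "clock": time; "joints": joint angles; "qd": joint speeds; "effort": joint torques, N m; "eef_pos": TCP position; "eef_rot": TCP orientation; "wrist_force": force on the tool from outside, world axes, zero at the start; "moment": the same for the moment, N m; "finger_gap": finger opening in mm.
Only numpy, scipy, OpenCV 4.12 (cv2) and the standard library are available. Lean on these libraries where they do the work, as an engineer would, in place of code of your own. Each camera call takes 0.05 s, during which the arm holds its last target.

## Working session

There is one attempt and no reset: what is moved stays moved. The work goes in short steps, Python scripts to look and compute and a tool call to move; the robot and the scene stay as the last step left them, time stands still between calls to the robot, and variables do not carry over. Pictures are saved under pics/ and viewed, and the job is handed in when it is done.

Besides the shell and the picture viewer there is one more tool, called after "Request:" as name([rows], argument=value, ...), one row to a line, values as JSON. drive_tool: Moves the arm, as the interface text tells. Its arguments: {"type":"object","properties":{"steps":{"type":"array"},"squeeze":{"type":"number"}},"required":["steps"]}

```bash
ls; mkdir -p pics; cat > h.py <<'E'
import numpy as np, cv2
from cell import manip
from scipy.spatial.transform import Rotation as R
def att(c):
    a=np.array(c["attitude"],float)
    return a if a.shape==(3,3) else R.from_euler('xyz',a).as_matrix()
def snap(n,fn=None):
    c=manip.camera(n)
    if fn: cv2.imwrite(f'pics/{fn}.png',cv2.cvtColor(c["frame"],cv2.COLOR_RGB2BGR))
    return c
def ray(c,uv):
    uv=np.array(uv,float).reshape(-1,1,2)
    n=cv2.undistortPoints(uv,np.array(c["intrinsics"]),np.array(c["dist_coeffs"]))[:,0]
    d=np.c_[n,np.ones(len(n))]@att(c).T
    return np.array(c["position"]),d
def onz(c,uv,z):
    p,d=ray(c,uv); t=(z-p[2])/d[:,2]
    return p+d*t[:,None]
def proj(c,P):
    Rm=att(c); rv=cv2.Rodrigues(Rm.T)[0]; t=-Rm.T@np.array(c["position"])
    return cv2.projectPoints(np.array(P,float).reshape(-1,1,3),rv,t,np.array(c["intrinsics"]),np.array(c["dist_coeffs"]))[0][:,0]
E
python3 - <<'E'
from h import *
print(manip.finger_overhang, manip.read_state())
for n in ["side","top","wrist"]:
    c=snap(n,n+'0'); print(n,c["position"],c["attitude"],c["intrinsics"],c["dist_coeffs"])
E
```

```text
pics
17.0 {'clock': 0.0, 'joints': array([ 1.10738698e+00,  3.00463045e-01,  1.52158359e+00,  8.72639345e-06,
        1.32069936e+00, -6.65792098e-02]), 'qd': array([-9.58216946e-05,  1.15127279e-03,  4.05389000e-04, -7.15829622e-04,
       -5.84938586e-05,  1.66086589e-03]), 'effort': array([-1.33358819e-03, -5.31824470e+01, -3.52719426e+01,  7.06800004e-02,
        2.45752058e-02, -8.07385049e-05]), 'eef_pos': array([212.45398159, 507.04509067, 221.8896756 ]), 'eef_rot': array([-3.14044242e+00, -8.51658257e-05,  2.74476031e+00]), 'wrist_force': array([ 0.17751917,  0.03503561, -0.3223575 ]), 'moment': array([ 0.00657787, -0.06545046, -0.0390748 ]), 'finger_gap': 94.01783829254214}
side [260.88836654 835.54182839 781.44410656] [-2.24672753  0.00292298 -2.81752023] [[385.64627893   0.         320.1835575 ]
 [  0.         385.64627893 198.54667176]
 [  0.           0.           1.        ]] [-0.05792967  0.          0.          0.          0.        ]
top [ 268.30365783  -17.94721868 1300.53859911] [-2.92034973e+00 -3.70987019e-04 -1.57316289e+00] [[433.72965397   0.         313.65967743]
 [  0.         433.72965397 201.67363071]
 [  0.           0.           1.        ]] [0.01915127 0.         0.         0.         0.        ]
wrist [146.76916291 535.24928927 385.5415976 ] [2.89199705e+00 5.91863385e-04 1.17330798e+00] [[331.95134068   0.         324.55708807]
 [  0.         331.95134068 203.52979899]
 [  0.           0.           1.        ]] [-0.04769518  0.          0.          0.          0.        ]
```

View pics/top0.png

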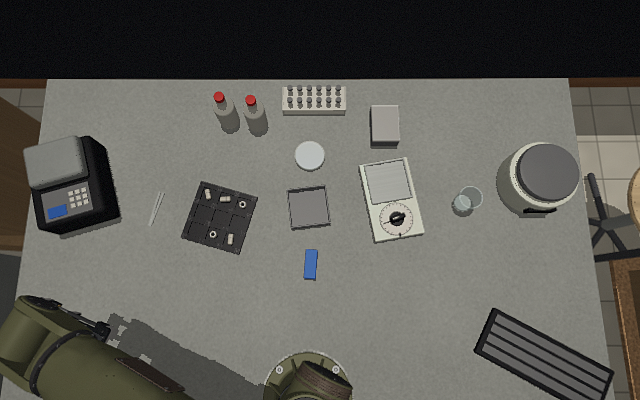

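View pics/side0.png

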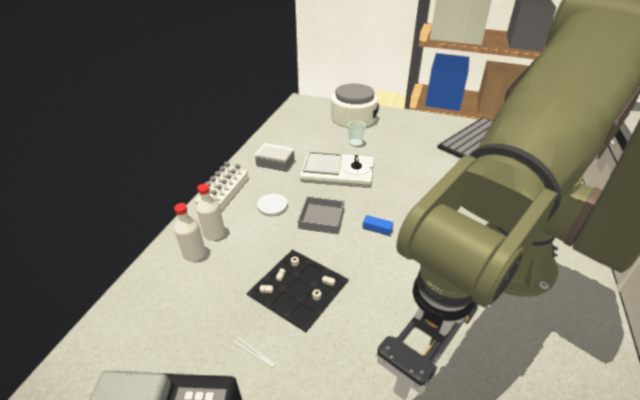

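View pics/wrist0.png

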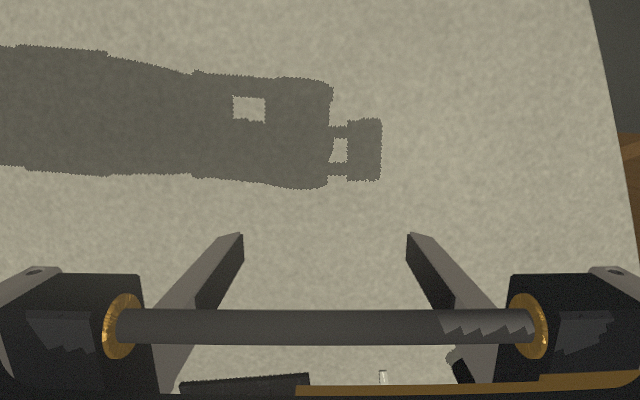

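The top view shows the tray around (219,217), with three bars at (208,194), (225,199) and (230,239), and two stoppers at (242,204) and (213,234). The box is at (308,207), the balance at (392,198) and its knob at (397,219). I'll zoom in and measure.

```bash
python3 - <<'E'
from h import *
c=snap("top")
f=cv2.cvtColor(c["frame"],cv2.COLOR_RGB2BGR)
a=cv2.resize(f[175:260,175:265],None,fx=6,fy=6,interpolation=cv2.INTER_CUBIC)
b=cv2.resize(f[150:250,350:435],None,fx=6,fy=6,interpolation=cv2.INTER_CUBIC)
cv2.imwrite('pics/tray_z.png',a);cv2.imwrite('pics/bal_z.png',b)
g=cv2.cvtColor(f,cv2.COLOR_BGR2GRAY)
def rects(mask,amin,off):
    cs,_=cv2.findContours(mask,cv2.RETR_EXTERNAL,cv2.CHAIN_APPROX_NONE)
    for k in cs:
        if cv2.contourArea(k)>amin:
            r=cv2.minAreaRect((k+np.array(off)).astype(np.float32)); yield r,cv2.boxPoints(r)
# tray
m=(g[170:265,170:270]<70).astype(np.uint8)*255
for r,bx in rects(cv2.morphologyEx(m,cv2.MORPH_CLOSE,np.ones((15,15))),800,(170,170)):
    P=onz(c,bx,8); print('tray',r,P.round(1).tolist(),P.mean(0).round(1))
hsv=cv2.cvtColor(f,cv2.COLOR_BGR2HSV)
print('px',f[165,378],f[205,370],f[190,390],f[210,310],f[189,310], f[204,290])
E
```

```text
tray ((219.05001831054688, 217.35000610351562), (61.031951904296875, 62.613094329833984), 18.43494987487793) [[450.3, 380.6, 8.0], [634.8, 331.7, 8.0], [573.1, 151.5, 8.0], [392.2, 205.5, 8.0]] [512.6 267.3   8. ]
px [164 171 171] [188 203 198] [158 165 165] [121 124 125] [49 47 48] [119 123 125]
```

View pics/tray_z.png

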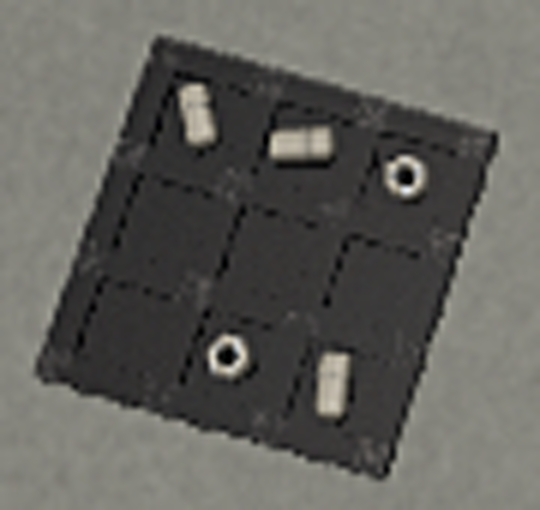

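View pics/bal_z.png

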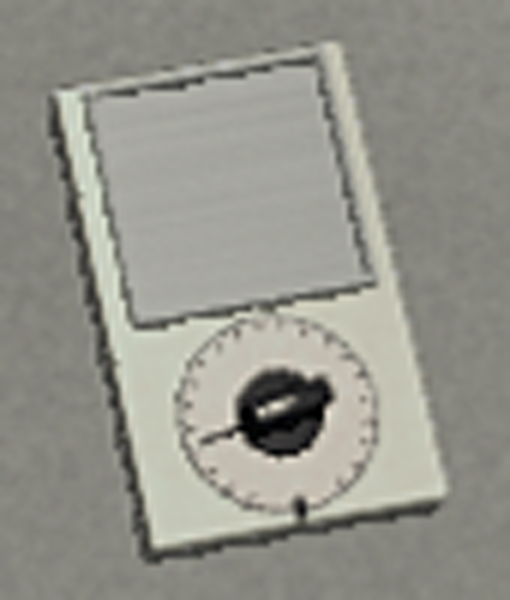

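The tray zoom shows 3 bars and 2 hexagons, with the other four pockets empty. In the balance zoom the pointer tip is at (205,440) and the thick zero mark at (302,508). The pointer therefore sits about 60° clockwise of zero. Next I'll compute poses from these pixels.

```bash
python3 - <<'E'
from h import *
c=snap("top")
f=cv2.cvtColor(c["frame"],cv2.COLOR_RGB2BGR)
z=lambda p:(np.array(p,float)+.5)/6-.5+np.array([350,150])
pan=onz(c,z([(90,97),(320,62),(372,283),(135,325)]),42); print('pan',pan.round(1).tolist(),pan.mean(0))
print('sides',np.linalg.norm(pan-np.roll(pan,-1,0),axis=1))
mark=onz(c,z([(302,508)]),31)[0]; print('mark',mark)
knob=onz(c,z([(283,413)]),45)[0]; tip=onz(c,z([(205,440)]),40)[0]
dial=onz(c,z([(277,413)]),31)[0]
print('knob',knob,'dial',dial,'tip',tip)
hs=onz(c,z([(52,92),(340,45),(445,492),(150,552)]),30); print('housing',hs.round(1).tolist(),hs.mean(0),np.linalg.norm(hs-np.roll(hs,-1,0),axis=1))
# box & bright items
g=cv2.cvtColor(f,cv2.COLOR_BGR2GRAY)
m=(g[185:255,182:258]>120).astype(np.uint8)*255
m2=np.zeros_like(m)
m2[:]=m
tray=np.zeros(g.shape,np.uint8); cv2.fillPoly(tray,[proj(c,[[445,372,8],[625,327,8],[567,160,8],[397,212,8]]).astype(int)],255)
M=cv2.bitwise_and(tray,(g>110).astype(np.uint8)*255)
cs,_=cv2.findContours(M,cv2.RETR_EXTERNAL,cv2.CHAIN_APPROX_NONE)
for k in cs:
    if cv2.contourArea(k)<10: continue
    r=cv2.minAreaRect(k); P=onz(c,[r[0]],19)[0]; bx=onz(c,cv2.boxPoints(r),19)
    e=bx[1]-bx[0]; e2=bx[2]-bx[1]; L=e if np.linalg.norm(e)>np.linalg.norm(e2) else e2
    print(np.round(r[0],1),P.round(1),np.linalg.norm(e).round(1),np.linalg.norm(e2).round(1),'yaw',np.arctan2(L[1],L[0]).round(2))
bx=onz(c,[(288,191),(326,186),(329,226),(291,229)],32); print('box',bx.mean(0),np.linalg.norm(bx-np.roll(bx,-1,0),axis=1))
E
```

```text
pan [[662.6, -173.6, 42.0], [680.8, -290.5, 42.0], [565.7, -310.8, 42.0], [544.7, -192.6, 42.0]] [ 613.43385838 -241.8846078    42.        ]
sides [118.26161444 116.79293555 120.11799521 119.43164773]
mark [ 454.83689487 -273.14841889   31.        ]
knob [ 499.69841462 -263.21480375   45.        ] dial [ 502.28457783 -262.98113744   31.        ] tip [ 487.23304304 -225.35081485   40.        ]
housing [[669.0, -155.8, 30.0], [693.8, -303.7, 30.0], [462.8, -344.0, 30.0], [433.4, -197.9, 30.0]] [ 564.75172639 -250.36494223   30.        ] [149.96231887 234.44293846 148.97903168 239.39219332]
[208.6 246.7] [420.7 291.8  19. ] 5.3 165.7 yaw -1.85
[230.  238.5] [445.  229.6  19. ] 11.9 26.9 yaw -3.1
[212.5 234. ] [458.7 282.1  19. ] 14.9 18.0 yaw -3.09
[242. 204.] [549.8 197.5  19. ] 18.1 18.6 yaw -3.11
[224.5 198. ] [568.6 251.2  19. ] 27.3 12.5 yaw -1.57
[207.3 193.4] [582.9 304.   19. ] 13.0 29.1 yaw -2.9
box [534.89742641  -3.64721405  32.        ] [115.69322417 122.63246225 112.73915211 116.21891211]
```

Sizes agree with the spec: pan sides are about 118 mm, the housing about 240 x 149 mm, and the dial-to-pan distance about 115 mm. The pointer is about 1.45 rad from zero. I'll move above the dial.

Request:
drive_tool([
  {"delta_pos":[14.4,-38.5,0],"yaw":-0.043,"hand":50},
  {"delta_pos":[14.4,-38.5,0],"yaw":-0.043,"hand":50},
  {"delta_pos":[14.4,-38.5,0],"yaw":-0.043,"hand":50},
  {"delta_pos":[14.4,-38.5,0],"yaw":-0.043,"hand":50},
  {"delta_pos":[14.4,-38.5,0],"yaw":-0.043,"hand":50},
])

```text
clock: 0.67
eef_pos: [284.6, 313.0, 222.4]
eef_rot: [3.141, 0.0, 2.528]
wrist_force: [1.2, 0.1, 0.5]
finger_gap: 63.9
```

Request:
drive_tool([
  {"delta_pos":[14.4,-38.5,0],"yaw":-0.043,"hand":50},
  {"delta_pos":[14.4,-38.5,0],"yaw":-0.043,"hand":50},
  {"delta_pos":[14.4,-38.5,0],"yaw":-0.043,"hand":50},
  {"delta_pos":[14.4,-38.5,0],"yaw":-0.043,"hand":50},
  {"delta_pos":[14.4,-38.5,0],"yaw":-0.043,"hand":50},
])

```text
clock: 1.08
eef_pos: [356.7, 120.3, 222.7]
eef_rot: [3.141, 0.0, 2.313]
wrist_force: [0.0, -0.0, -0.2]
finger_gap: 49.9
```

Request:
drive_tool([
  {"delta_pos":[14.4,-38.5,0],"yaw":-0.043,"hand":50},
  {"delta_pos":[14.4,-38.5,0],"yaw":-0.043,"hand":50},
  {"delta_pos":[14.4,-38.5,0],"yaw":-0.043,"hand":50},
  {"delta_pos":[14.4,-38.5,0],"yaw":-0.043,"hand":50},
  {"delta_pos":[14.4,-38.5,0],"yaw":-0.043,"hand":50},
])

```text
clock: 1.5
eef_pos: [428.7, -72.5, 222.6]
eef_rot: [3.141, 0.0, 2.097]
wrist_force: [1.2, 0.6, 0.6]
finger_gap: 50.2
```

Request:
drive_tool([
  {"delta_pos":[14.4,-38.5,0],"yaw":-0.043,"hand":50},
  {"delta_pos":[14.4,-38.5,0],"yaw":-0.043,"hand":50},
  {"delta_pos":[14.4,-38.5,0],"yaw":-0.043,"hand":50},
  {"delta_pos":[14.4,-38.5,0],"yaw":-0.043,"hand":50},
  {"delta_pos":[14.4,-38.5,0],"yaw":-0.043,"hand":50},
])

```text
clock: 1.92
eef_pos: [500.8, -264.9, 222.3]
eef_rot: [-3.142, -0.0, 1.882]
wrist_force: [0.2, 0.7, 0.4]
finger_gap: 50.0
```

```bash
python3 - <<'E'
from h import *
c=snap("wrist","w1"); s=manip.read_state(); print(s["clock"],s["eef_pos"],s["eef_rot"],s["finger_gap"],s["joints"])
E
```

```text
1.9667 [ 501.85055465 -270.12058024  221.18258889] [-3.14066038e+00  5.59056963e-04  1.87635007e+00] 50.217256003714404 [-5.57561386e-01  3.45502544e-01  1.46391742e+00 -1.10304459e-03
  1.33235407e+00 -8.62854244e-01]
```

View pics/w1.png

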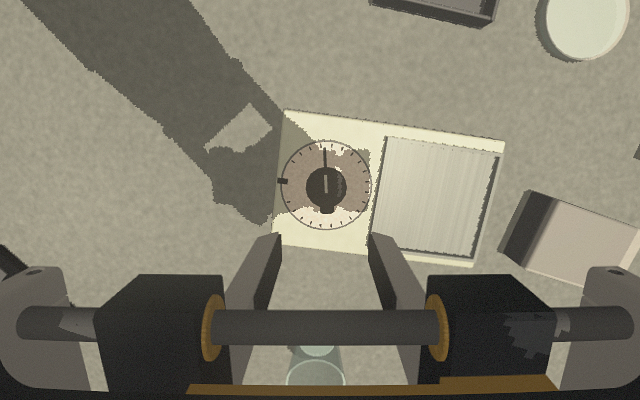

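The wrist view shows the dial centre near (326,185), the pointer going up to (324,150) and the thick zero mark at (282,181). I'll refine from a zoomed, still picture.

```bash
python3 - <<'E'
from h import *
c=snap("wrist","w2"); s=manip.read_state(); print(s["clock"],s["eef_pos"],s["eef_rot"])
f=cv2.cvtColor(c["frame"],cv2.COLOR_RGB2BGR)
b=cv2.resize(f[130:240,265:385],None,fx=6,fy=6,interpolation=cv2.INTER_CUBIC)
b=cv2.convertScaleAbs(b,alpha=1.4,beta=20)
cv2.imwrite('pics/w2z.png',b[:, :720])
np.save('/tmp/att.npy',0)
import pickle; pickle.dump({k:c[k] for k in c},open('w2.pkl','wb'))
E
```

```text
2.0167 [ 500.93345919 -266.96293552  220.94732129] [-3.14033974e+00 -7.68415230e-04  1.87930064e+00]
```

View pics/w2z.png

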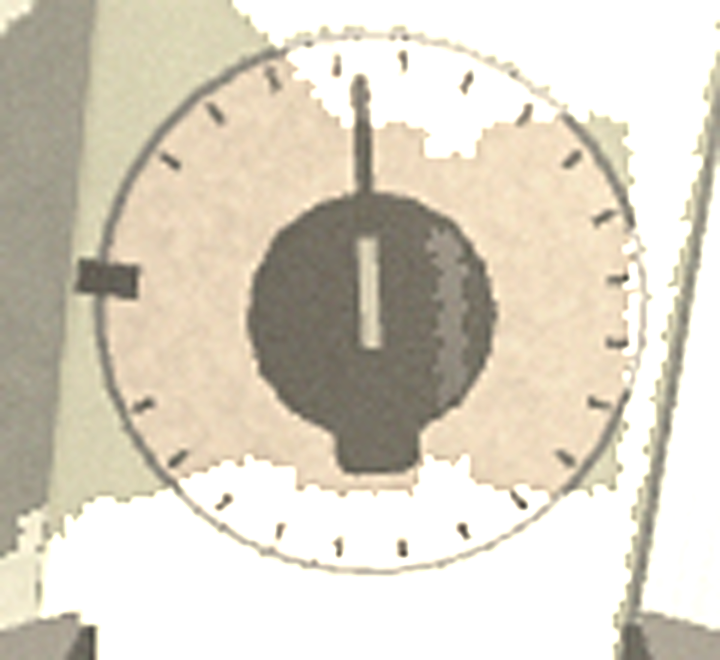

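```bash
python3 - <<'E'
from h import *
import pickle; c=pickle.load(open('w2.pkl','rb'))
z=lambda p:(np.array(p,float)+.5)/6-.5+np.array([265,130])
ct=onz(c,z([(372,304)]),32)[0]; e=onz(c,z([(100,304),(645,304),(372,35),(372,572)]),32)
print('face',ct,np.linalg.norm(e-ct,axis=1)); ct=e.mean(0);print(ct)
mk=onz(c,z([(108,279)]),32)[0]
sk=onz(c,z([(372,315)]),38)[0]; ss=onz(c,z([(248,315),(497,315)]),38);print('skirt',sk,np.linalg.norm(ss[1]-ss[0])/2)
za=np.arctan2(*(mk-ct)[1::-1]); print('zero dir',za, 'mark r',np.linalg.norm(mk-ct))
for h in (33,38,45):
    p=onz(c,z([(360,82),(365,190)]),h); print(h,'ptr dir from pts',np.arctan2(*(p[0]-p[1])[1::-1]),'from centre',np.arctan2(*(p[0]-ct)[1::-1]))
b=onz(c,z([(340,468),(415,468)]),68); print('bar end',b, np.linalg.norm(b[1]-b[0]))
l=onz(c,z([(367,238),(373,348)]),68); print('line',l,np.arctan2(*(l[0]-l[1])[1::-1]))
# pan
P=onz(c,[(388,137),(499,157),(474,258),(372,235)],42);print(P.mean(0),np.linalg.norm(P-np.roll(P,-1,0),axis=1))
for uv in [(372,304),(372,315),(120,200),(370,290)]:
    u=z(uv).round().astype(int); print(uv,onz(c,[u],0)[0], c["range_z"][u[1],u[0]], c["position"][2])
E
```

```text
face [ 501.73562124 -261.99273815   32.        ] [48.89539112 49.07242442 47.50385953 50.50778801]
[ 502.00175451 -262.68431814   32.        ]
skirt [ 501.9734468  -262.84127939   38.        ] 22.013523308406313
zero dir -2.948107652099108 mark r 47.65796485615703
33 ptr dir from pts 1.9224080684351899 from centre 1.930285234681225
38 ptr dir from pts 1.9224080684351923 from centre 1.929690589756595
45 ptr dir from pts 1.9224080684351912 from centre 1.9288751112192062
bar end [[ 502.82545926 -283.48866215   68.        ]
 [ 514.60294583 -279.77966211   68.        ]] 12.34770712647002
line [[ 495.60115564 -245.8258543    68.        ]
 [ 501.93063572 -262.65047511   68.        ]] 1.9306216425427873
[ 616.29080336 -244.83639287   42.        ] [119.02654731 114.15106208 119.46070243 106.10863942]
(372, 304) [ 504.01653029 -267.06686757    0.        ] 319.56772 384.71472445433506
(372, 315) [ 504.73700284 -269.34274656    0.        ] 319.52658 384.71472445433506
(120, 200) [ 451.42813129 -262.60111783    0.        ] 352.95538 384.71472445433506
(370, 290) [ 502.17890782 -265.1500011     0.        ] 318.55435 384.71472445433506
```

Everything is consistent:

| Quantity | Value |
|---|---|
| Skirt radius | 22.0 mm |
| Knob centre | (502, -262.8) mm |
| Pointer direction | 1.927 rad |
| Zero direction | 3.335 rad |
| Turn needed | +1.408 rad |

Now I'll descend onto the bar.

Request:
drive_tool([
  {"delta_pos":[1.5,0,-40],"yaw":0.042,"hand":50},
  {"delta_pos":[0,0,-40],"yaw":0,"hand":50},
  {"delta_pos":[0,0,-40],"yaw":0,"hand":50},
  {"delta_pos":[0,0,-26],"yaw":0,"hand":50},
  {"delta_pos":[0,0,-15],"yaw":0,"hand":50},
])

```text
clock: 2.43
eef_pos: [500.6, -261.3, 57.9]
eef_rot: [-3.139, -0.004, 1.927]
wrist_force: [-0.1, 0.7, -0.2]
finger_gap: 49.7
```

Request:
drive_tool([
  {"delta_pos":[0,0,0],"yaw":0,"hand":50},
  {"delta_pos":[0,0,0],"yaw":0,"hand":0},
  {"delta_pos":[0,0,0],"yaw":0,"hand":0},
  {"delta_pos":[0,0,0],"yaw":0,"hand":0},
  {"delta_pos":[0,0,0],"yaw":0,"hand":0},
], squeeze=15)

```text
clock: 2.85
eef_pos: [502.6, -263.0, 62.8]
eef_rot: [3.14, 0.002, 1.927]
wrist_force: [-0.1, -0.9, -0.1]
finger_gap: 26.8
```

Request:
drive_tool([
  {"delta_pos":[0,0,0],"yaw":0,"hand":0},
  {"delta_pos":[0,0,0],"yaw":0,"hand":0},
])

```text
clock: 3.02
eef_pos: [501.8, -263.0, 62.0]
eef_rot: [-3.141, 0.001, 1.927]
wrist_force: [-20.9, -7.9, 14.3]
finger_gap: 13.8
```

Request:
drive_tool([
  {"delta_pos":[0,0,0],"yaw":0,"hand":0},
  {"delta_pos":[0,0,0],"yaw":0.06,"hand":0},
  {"delta_pos":[0,0,0],"yaw":0.1,"hand":0},
  {"delta_pos":[0,0,0],"yaw":0.1,"hand":0},
])

```text
clock: 3.35
eef_pos: [501.5, -263.2, 62.1]
eef_rot: [-3.14, -0.0, 2.191]
wrist_force: [-7.4, -1.2, 8.0]
finger_gap: 13.9
```

Request:
drive_tool([
  {"delta_pos":[0,0,0],"yaw":0.1,"hand":0},
  {"delta_pos":[0,0,0],"yaw":0.1,"hand":0},
  {"delta_pos":[0,0,0],"yaw":0.1,"hand":0},
  {"delta_pos":[0,0,0],"yaw":0.1,"hand":0},
  {"delta_pos":[0,0,0],"yaw":0.1,"hand":0},
])

```text
clock: 3.77
eef_pos: [501.3, -263.4, 62.1]
eef_rot: [-3.14, -0.001, 2.692]
wrist_force: [-9.5, -4.0, 7.2]
finger_gap: 14.0
```

Request:
drive_tool([
  {"delta_pos":[0,0,0],"yaw":0.1,"hand":0},
  {"delta_pos":[0,0,0],"yaw":0.1,"hand":0},
  {"delta_pos":[0,0,0],"yaw":0.1,"hand":0},
  {"delta_pos":[0,0,0],"yaw":0.1,"hand":0},
  {"delta_pos":[0,0,0],"yaw":0.1,"hand":0},
])

```text
clock: 4.18
eef_pos: [501.3, -263.7, 62.1]
eef_rot: [-3.14, -0.001, -3.092]
wrist_force: [-9.5, -5.0, 6.7]
finger_gap: 14.1
```

Request:
drive_tool([
  {"delta_pos":[0,0,0],"yaw":0.08,"hand":0},
  {"delta_pos":[0,0,0],"yaw":0.05,"hand":0},
  {"delta_pos":[0,0,0],"yaw":0.02,"hand":0},
  {"delta_pos":[0,0,0],"yaw":0,"hand":0},
  {"delta_pos":[0,0,0],"yaw":0,"hand":0},
])

```text
clock: 4.6
eef_pos: [501.3, -263.7, 62.1]
eef_rot: [-3.14, -0.001, -2.946]
wrist_force: [-8.2, -5.7, 7.1]
finger_gap: 13.9
```

```bash
python3 - <<'E'
from h import *
c=snap("wrist"); s=manip.read_state(); print(s["clock"],s["eef_pos"],s["eef_rot"],s["finger_gap"],s["wrist_force"],s["joints"])
f=cv2.cvtColor(c["frame"],cv2.COLOR_RGB2BGR)
b=cv2.resize(f[120:280,220:420],None,fx=3.5,fy=3.5,interpolation=cv2.INTER_CUBIC)
cv2.imwrite('pics/w3z.png',b)
E
```

```text
4.65 [ 501.30583274 -263.78071749   62.07404616] [-3.14040793e+00 -1.44793994e-03 -2.94660472e+00] 13.742556042269783 [-8.56871398 -5.61275778  5.34534893] [-5.48202011e-01  5.16511451e-01  1.61987791e+00 -2.19330965e-03
  1.00546889e+00 -2.31281195e+00]
```

View pics/w3z.png

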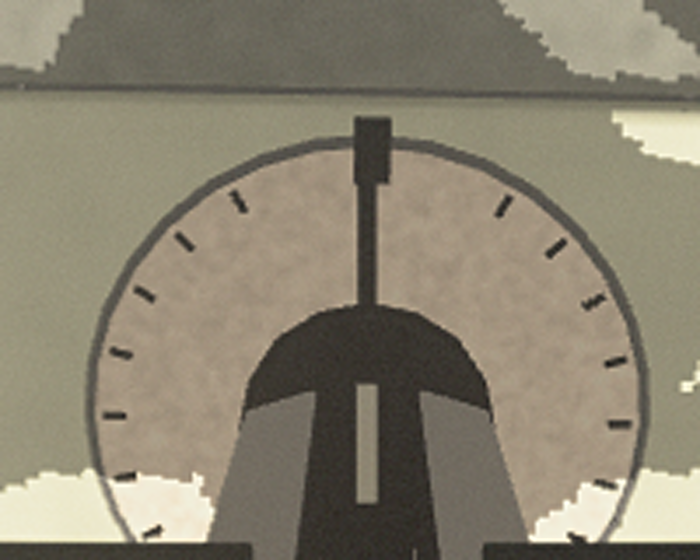

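The pointer now stands on the thick mark, with the mark centred at (372,150) and the pointer at x=367. It has overshot by about 0.02 rad, so I'll trim it back, release, rise and check.

Request:
drive_tool([
  {"delta_pos":[0,0,0],"yaw":-0.02,"hand":0},
  {"delta_pos":[0,0,0],"yaw":0,"hand":0},
  {"delta_pos":[0,0,0],"yaw":0,"hand":40},
  {"delta_pos":[0,0,0],"yaw":0,"hand":40},
  {"delta_pos":[0,0,0],"yaw":0,"hand":40},
])

```text
clock: 5.07
eef_pos: [502.1, -262.7, 61.5]
eef_rot: [3.142, 0.0, -2.966]
wrist_force: [-0.2, -0.7, 0.1]
finger_gap: 30.6
```

Request:
drive_tool([
  {"delta_pos":[0,0,20],"yaw":0,"hand":60},
  {"delta_pos":[0,0,40],"yaw":0,"hand":60},
  {"delta_pos":[0,0,40],"yaw":0,"hand":60},
  {"delta_pos":[0,0,20],"yaw":0,"hand":60},
  {"delta_pos":[0,0,0],"yaw":0,"hand":60},
])

```text
clock: 5.48
eef_pos: [503.6, -263.4, 186.6]
eef_rot: [-3.137, 0.006, -2.966]
wrist_force: [0.5, -1.1, -0.6]
finger_gap: 59.2
```

```bash
python3 - <<'E'
from h import *
c=snap("wrist"); s=manip.read_state(); print(s["clock"],s["eef_pos"],s["eef_rot"],s["finger_gap"],s["wrist_force"])
import pickle; pickle.dump(c,open('w4.pkl','wb'))
f=cv2.cvtColor(c["frame"],cv2.COLOR_RGB2BGR)
b=cv2.resize(f[110:250,240:400],None,fx=4,fy=4,interpolation=cv2.INTER_CUBIC)
cv2.imwrite('pics/w4z.png',b)
E
```

```text
5.5333 [ 502.83043174 -263.00958119  183.60730618] [-3.13891912  0.0032285  -2.96615884] 59.784949774436214 [-0.26125034  0.15068166 -1.09324606]
```

View pics/w4z.png

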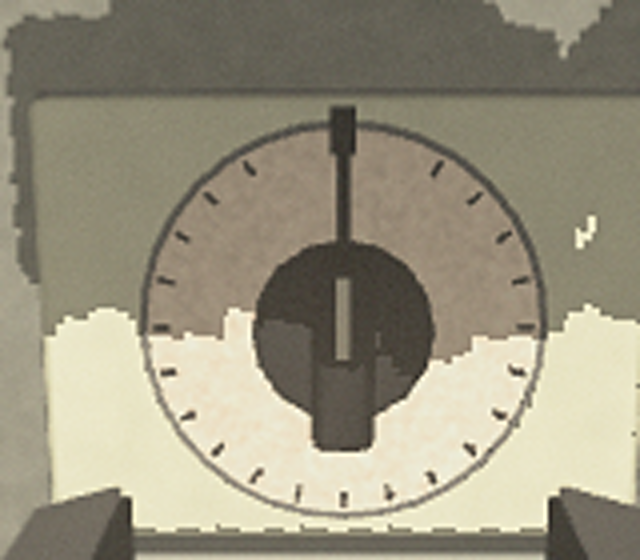

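The pointer and zero mark are both at x=343 in the zoom, and the ticks are symmetric, so it reads zero. Next I'll move over the tray.

Request:
drive_tool([
  {"delta_pos":[1,35,4],"yaw":-0.09,"hand":60},
  {"delta_pos":[1,35,4],"yaw":-0.09,"hand":60},
  {"delta_pos":[1,35,4],"yaw":-0.09,"hand":60},
  {"delta_pos":[1,35,4],"yaw":-0.09,"hand":60},
  {"delta_pos":[1,35,4],"yaw":-0.09,"hand":60},
])

```text
clock: 5.95
eef_pos: [506.3, -86.0, 200.1]
eef_rot: [-3.142, -0.002, 2.862]
wrist_force: [0.4, 0.6, 0.5]
finger_gap: 59.6
```

Request:
drive_tool([
  {"delta_pos":[1,35,4],"yaw":-0.09,"hand":60},
  {"delta_pos":[1,35,4],"yaw":-0.09,"hand":60},
  {"delta_pos":[1,35,4],"yaw":-0.09,"hand":60},
  {"delta_pos":[1,35,4],"yaw":-0.09,"hand":60},
  {"delta_pos":[1,35,4],"yaw":-0.09,"hand":60},
])

```text
clock: 6.37
eef_pos: [511.3, 89.0, 220.1]
eef_rot: [-3.14, -0.002, 2.412]
wrist_force: [0.8, -0.3, 0.7]
finger_gap: 60.2
```

Request:
drive_tool([
  {"delta_pos":[1,35,4],"yaw":-0.09,"hand":60},
  {"delta_pos":[1,35,4],"yaw":-0.09,"hand":60},
  {"delta_pos":[1,35,4],"yaw":-0.09,"hand":60},
  {"delta_pos":[0,35,4],"yaw":-0.086,"hand":60},
  {"delta_pos":[0,0,0],"yaw":0,"hand":60},
])

```text
clock: 6.78
eef_pos: [514.2, 232.1, 236.2]
eef_rot: [-3.14, -0.001, 2.058]
wrist_force: [-0.4, -0.2, -0.3]
finger_gap: 59.8
```

Request:
drive_tool([
  {"delta_pos":[0,0,0],"yaw":0,"hand":60},
  {"delta_pos":[0,0,0],"yaw":0,"hand":60},
  {"delta_pos":[0,0,0],"yaw":0,"hand":60},
])

```text
clock: 7.03
eef_pos: [515.0, 226.2, 236.6]
eef_rot: [-3.14, -0.0, 2.061]
wrist_force: [-0.3, 0.2, 0.3]
finger_gap: 59.8
```

```bash
cat >> h.py <<'E'
def items(c,zt=19,thr=130,verbose=True):
    # tray region from approximate tray corners, bright blobs inside
    g=cv2.cvtColor(c["frame"],cv2.COLOR_RGB2GRAY)
    tr=np.zeros(g.shape,np.uint8)
    cv2.fillPoly(tr,[proj(c,[[447,372,8],[630,325,8],[567,160,8],[393,212,8]]).astype(int)],255)
    M=cv2.bitwise_and(tr,(g>thr).astype(np.uint8)*255)
    out=[]
    for k in cv2.findContours(M,cv2.RETR_EXTERNAL,cv2.CHAIN_APPROX_NONE)[0]:
        if cv2.contourArea(k)<30: continue
        W=onz(c,k[:,0].astype(float),zt)[:,:2].astype(np.float32)
        r=cv2.minAreaRect(W); b=cv2.boxPoints(r); e1=b[1]-b[0]; e2=b[2]-b[1]
        L=e1 if np.linalg.norm(e1)>np.linalg.norm(e2) else e2
        print(k[:,0].mean(0).round(),'ctr',np.round(r[0],1),'size',np.round(sorted(r[1]),1),'yaw',round(float(np.arctan2(L[1],L[0])%np.pi),3))
        out.append(r)
    return out
E
python3 - <<'E'
from h import *
c=snap("wrist","w5"); s=manip.read_state(); print(s["clock"],s["eef_pos"],s["eef_rot"])
items(c)
E
```

```text
7.0833 [515.11098275 226.11867546 236.92255935] [-3.14071273e+00 -5.88116029e-05  2.06024464e+00]
[340. 217.] ctr [550.9 197.4] size [18.  19.9] yaw 0.158
[375. 184.] ctr [568.3 252. ] size [14.4 31. ] yaw 1.629
[279. 154.] ctr [453.6 231.3] size [ 9.  10.9] yaw 1.395
[410. 150.] ctr [583.6 305.2] size [14.4 31.2] yaw 0.241
[268. 147.] ctr [439.1 232.2] size [10.9 16.5] yaw 3.036
[240. 132.] ctr [404.7 232.5] size [ 7.  25.3] yaw 1.232
[304. 115.] ctr [459.2 283.6] size [18.4 18.9] yaw 0.482
[297.  73.] ctr [431.9 317.2] size [  5.1 109.6] yaw 1.26
```

View pics/w5.png

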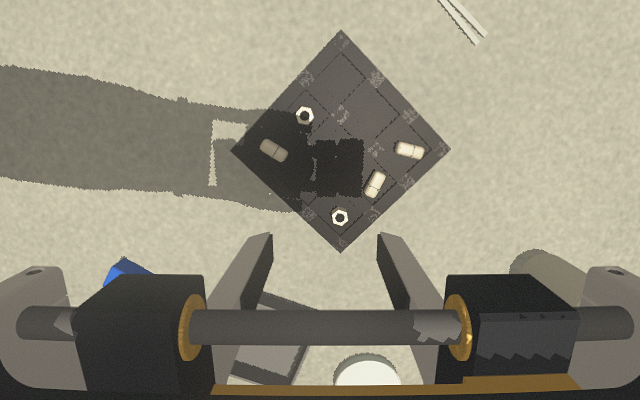

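The wrist view gives clean sizes (31 x 14.4 mm bars, 18 mm hexagons):

| Item | Position (mm) | Yaw (rad) |
|---|---|---|
| Bar A | (583.6, 305.2) | 0.241 |
| Bar B | (568.3, 252.0) | 1.629 |
| Bar C (partly shaded) | around (446, 232) | to measure |
| Stopper | (551, 197) | – |
| Stopper | (459, 284) | – |

Bar A first.

Request:
drive_tool([
  {"delta_pos":[13.7,15.6,-15],"yaw":0.11,"hand":28},
  {"delta_pos":[13.7,15.6,-15],"yaw":0.11,"hand":28},
  {"delta_pos":[13.7,15.6,-15],"yaw":0.11,"hand":28},
  {"delta_pos":[13.7,15.6,-15],"yaw":0.11,"hand":28},
  {"delta_pos":[13.7,15.5,-15],"yaw":0.11,"hand":28},
], squeeze=20)

```text
clock: 7.5
eef_pos: [584.4, 304.7, 161.5]
eef_rot: [-3.141, -0.0, 2.615]
wrist_force: [0.6, -0.1, -0.1]
finger_gap: 30.7
```

Request:
drive_tool([
  {"delta_pos":[0,0,-15],"yaw":0.11,"hand":28},
  {"delta_pos":[0,0,-15],"yaw":0.11,"hand":28},
  {"delta_pos":[0,0,-15],"yaw":0.11,"hand":28},
  {"delta_pos":[0,0,-15],"yaw":0.11,"hand":28},
  {"delta_pos":[0,0,-15],"yaw":0.11,"hand":28},
])

```text
clock: 7.92
eef_pos: [583.8, 304.0, 86.5]
eef_rot: [-3.141, -0.0, -3.118]
wrist_force: [0.1, 0.3, 0.0]
finger_gap: 28.1
```

Request:
drive_tool([
  {"delta_pos":[0,0,-15],"yaw":0.11,"hand":28},
  {"delta_pos":[0,0,0],"yaw":0.11,"hand":28},
  {"delta_pos":[0,0,0],"yaw":0,"hand":28},
  {"delta_pos":[0,0,0],"yaw":0,"hand":28},
  {"delta_pos":[0,0,0],"yaw":0,"hand":28},
])

```text
clock: 8.33
eef_pos: [584.0, 304.7, 73.0]
eef_rot: [3.141, 0.001, -2.907]
wrist_force: [0.5, 0.1, 0.2]
finger_gap: 28.1
```

```bash
python3 - <<'E'
from h import *
c=snap("wrist","w6"); s=manip.read_state(); print(s["clock"],s["eef_pos"],s["eef_rot"],s["finger_gap"])
items(c)
E
```

```text
8.3833 [583.96224356 304.85810985  73.08778852] [ 3.14138281e+00  9.82353738e-04 -2.90586351e+00] 28.067629258332754
[319. 271.] ctr [618.3 308.9] size [ 2.5 29.5] yaw 1.258
[357. 238.] ctr [588.5 328. ] size [ 7.3 10. ] yaw 2.895
[325. 238.] ctr [593.5 307.7] size [10.4 14. ] yaw 1.805
[284. 241.] ctr [603.8 281.4] size [15.9 19.9] yaw 1.972
[324. 215.] ctr [576.7 303.3] size [14.3 20. ] yaw 0.242
[262. 186.] ctr [566.8 258.4] size [15.6 19.3] yaw 1.603
[240. 182.] ctr [567.4 242.2] size [11.3 15.8] yaw 3.135
[183. 141.] ctr [549.7 198.9] size [19.3 26. ] yaw 2.225
[337.  25.] ctr [459.  282.4] size [18.  20.8] yaw 0.25
[438.  22.] ctr [442.9 342.5] size [ 1.7 52.2] yaw 1.281
[253.   3.] ctr [459.5 231.8] size [ 5.5 13.8] yaw 1.793
```

View pics/w6.png

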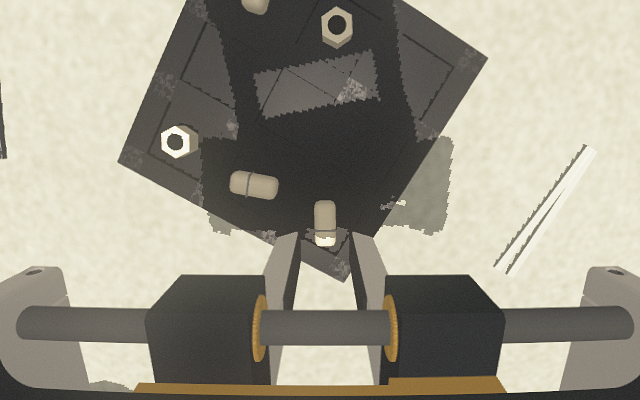

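Bar A at (325,220) is centred between and parallel to the fingers, and B at (254,186) is clear of the left finger. I'll descend.

Request:
drive_tool([
  {"delta_pos":[0,0,-20],"yaw":0,"hand":28},
  {"delta_pos":[0,0,-14],"yaw":0,"hand":28},
  {"delta_pos":[0,0,-8],"yaw":0,"hand":28},
  {"delta_pos":[0,0,-4],"yaw":0,"hand":28},
  {"delta_pos":[0,0,0],"yaw":0,"hand":28},
])

```text
clock: 8.8
eef_pos: [583.2, 305.0, 25.5]
eef_rot: [-3.141, -0.001, -2.903]
wrist_force: [-0.2, -0.2, 0.2]
finger_gap: 28.0
```

Request:
drive_tool([
  {"delta_pos":[0,0,0],"yaw":0,"hand":0},
  {"delta_pos":[0,0,0],"yaw":0,"hand":0},
  {"delta_pos":[0,0,0],"yaw":0,"hand":0},
  {"delta_pos":[0,0,0],"yaw":0,"hand":0},
])

```text
clock: 9.13
eef_pos: [583.9, 305.3, 27.2]
eef_rot: [3.141, 0.001, -2.902]
wrist_force: [0.5, 0.4, 2.8]
finger_gap: 14.5
```

Request:
drive_tool([
  {"delta_pos":[0,0,15],"yaw":0,"hand":0},
  {"delta_pos":[0,0,30],"yaw":0,"hand":0},
  {"delta_pos":[0,0,30],"yaw":0,"hand":0},
  {"delta_pos":[0,0,30],"yaw":0,"hand":0},
])

```text
clock: 9.47
eef_pos: [583.4, 305.1, 132.9]
eef_rot: [-3.142, -0.0, -2.902]
wrist_force: [-0.1, 0.0, 0.4]
finger_gap: 15.1
```

Bar A is held (gap 15). I'll carry it to the pan.

Request:
drive_tool([
  {"delta_pos":[3.5,-34.3,0],"yaw":-0.108,"hand":0},
  {"delta_pos":[3.5,-34.3,0],"yaw":-0.108,"hand":0},
  {"delta_pos":[3.5,-34.3,0],"yaw":-0.108,"hand":0},
  {"delta_pos":[3.5,-34.3,0],"yaw":-0.108,"hand":0},
  {"delta_pos":[3.5,-34.3,0],"yaw":-0.108,"hand":0},
])

```text
clock: 9.88
eef_pos: [601.0, 132.1, 131.9]
eef_rot: [3.141, 0.001, 2.836]
wrist_force: [0.8, 0.8, -0.6]
finger_gap: 14.7
```

Request:
drive_tool([
  {"delta_pos":[3.5,-34.3,0],"yaw":-0.108,"hand":0},
  {"delta_pos":[3.5,-34.3,0],"yaw":-0.108,"hand":0},
  {"delta_pos":[3.5,-34.3,0],"yaw":-0.108,"hand":0},
  {"delta_pos":[3.5,-34.3,0],"yaw":-0.108,"hand":0},
  {"delta_pos":[3.5,-34.3,0],"yaw":-0.108,"hand":0},
])

```text
clock: 10.3
eef_pos: [618.5, -39.5, 131.9]
eef_rot: [3.141, 0.0, 2.295]
wrist_force: [0.1, -0.8, 0.3]
finger_gap: 14.8
```

Request:
drive_tool([
  {"delta_pos":[3.5,-34.3,0],"yaw":-0.108,"hand":0},
  {"delta_pos":[3.5,-34.3,0],"yaw":-0.108,"hand":0},
  {"delta_pos":[3.5,-34.3,0],"yaw":-0.108,"hand":0},
  {"delta_pos":[3.5,-34.3,0],"yaw":-0.108,"hand":0},
  {"delta_pos":[3,-34.5,0],"yaw":-0.108,"hand":0},
])

```text
clock: 10.72
eef_pos: [635.5, -211.3, 131.9]
eef_rot: [3.141, 0.0, 1.755]
wrist_force: [0.5, -0.3, -0.1]
finger_gap: 14.5
```

```bash
python3 - <<'E'
from h import *
c=snap("wrist","w7"); s=manip.read_state(); print(s["clock"],s["eef_pos"],s["eef_rot"],s["finger_gap"])
E
```

```text
10.7667 [ 635.15642773 -217.17190093  131.66008449] [3.14119539e+00 1.64669675e-03 1.74303186e+00] 14.866405021347546
```

View pics/w7.png

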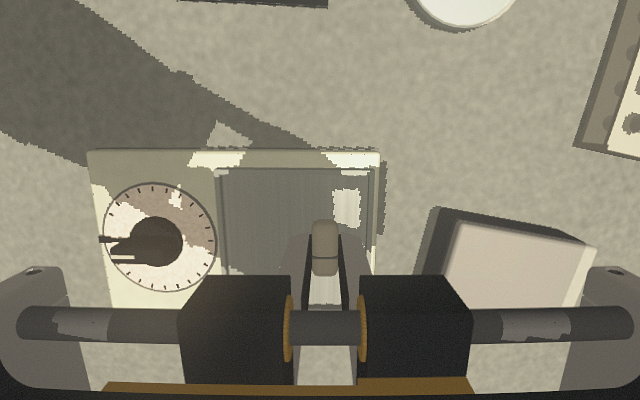

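The bar is at (325,248) over the right part of the pan, and the pointer is still at the mark. I'll lower it.

Request:
drive_tool([
  {"delta_pos":[0,0,0],"yaw":0,"hand":0},
  {"delta_pos":[0,0,-20],"yaw":0,"hand":0},
  {"delta_pos":[0,0,-25],"yaw":0,"hand":0},
  {"delta_pos":[0,0,-15],"yaw":0,"hand":0},
  {"delta_pos":[0,0,-7],"yaw":0,"hand":0},
])

```text
clock: 11.18
eef_pos: [634.7, -208.2, 62.2]
eef_rot: [-3.139, -0.002, 1.763]
wrist_force: [0.2, 0.4, 0.3]
finger_gap: 14.7
```

Request:
drive_tool([
  {"delta_pos":[0,0,-4],"yaw":0,"hand":0},
  {"delta_pos":[0,0,-3],"yaw":0,"hand":0},
  {"delta_pos":[0,0,0],"yaw":0,"hand":0},
  {"delta_pos":[0,0,0],"yaw":0,"hand":0},
])

```text
clock: 11.52
eef_pos: [636.0, -209.5, 58.5]
eef_rot: [3.14, 0.001, 1.761]
wrist_force: [-0.7, -0.3, 0.3]
finger_gap: 14.7
```

Request:
drive_tool([
  {"delta_pos":[0,0,0],"yaw":0,"hand":25},
  {"delta_pos":[0,0,0],"yaw":0,"hand":25},
  {"delta_pos":[0,0,15],"yaw":0,"hand":25},
  {"delta_pos":[0,0,30],"yaw":0,"hand":25},
  {"delta_pos":[0,0,40],"yaw":0,"hand":25},
])

```text
clock: 11.93
eef_pos: [634.4, -209.1, 141.1]
eef_rot: [-3.138, -0.003, 1.761]
wrist_force: [0.6, 0.3, 0.5]
finger_gap: 24.7
```

```bash
python3 - <<'E'
from h import *
c=snap("wrist","w8"); s=manip.read_state(); print(s["clock"],s["eef_pos"],s["eef_rot"],s["finger_gap"])
E
```

```text
11.9833 [ 637.52950034 -210.32101925  152.22809275] [3.13395335 0.00482534 1.7608247 ] 25.038227759837106
```

View pics/w8.png

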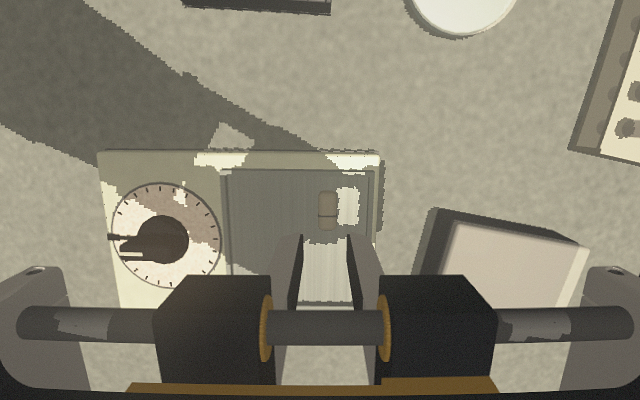

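Bar A lies in the pan at (328,210) and the pointer is still on zero. Back for B.

Request:
drive_tool([
  {"delta_pos":[-5.6,38.5,0],"yaw":-0.011,"hand":28},
  {"delta_pos":[-5.6,38.5,0],"yaw":-0.011,"hand":28},
  {"delta_pos":[-5.6,38.5,0],"yaw":-0.011,"hand":28},
  {"delta_pos":[-5.6,38.5,0],"yaw":-0.011,"hand":28},
  {"delta_pos":[-5.6,38.5,0],"yaw":-0.011,"hand":28},
])

```text
clock: 12.4
eef_pos: [607.2, -15.4, 143.0]
eef_rot: [3.14, 0.0, 1.705]
wrist_force: [2.8, -0.8, 0.1]
finger_gap: 28.2
```

Request:
drive_tool([
  {"delta_pos":[-5.6,38.5,0],"yaw":-0.011,"hand":28},
  {"delta_pos":[-5.6,38.5,0],"yaw":-0.011,"hand":28},
  {"delta_pos":[-5.6,38.5,0],"yaw":-0.011,"hand":28},
  {"delta_pos":[-5.6,38.5,0],"yaw":-0.011,"hand":28},
  {"delta_pos":[-5.6,38.5,-10],"yaw":-0.011,"hand":28},
])

```text
clock: 12.82
eef_pos: [579.9, 177.5, 134.7]
eef_rot: [3.138, -0.001, 1.65]
wrist_force: [0.3, -0.4, 0.3]
finger_gap: 28.2
```

Request:
drive_tool([
  {"delta_pos":[-5.6,38.5,-15],"yaw":-0.011,"hand":28},
  {"delta_pos":[-5.6,38,-25],"yaw":-0.011,"hand":28},
  {"delta_pos":[0,0,-20],"yaw":0,"hand":28},
  {"delta_pos":[0,0,0],"yaw":0,"hand":28},
  {"delta_pos":[0,0,0],"yaw":0,"hand":28},
])

```text
clock: 13.23
eef_pos: [568.7, 248.3, 74.6]
eef_rot: [-3.141, 0.0, 1.629]
wrist_force: [-0.5, -0.1, 0.9]
finger_gap: 28.0
```

```bash
python3 - <<'E'
from h import *
c=snap("wrist","w9"); s=manip.read_state(); print(s["clock"],s["eef_pos"],s["eef_rot"],s["finger_gap"])
E
```

```text
13.2833 [569.46140498 247.93965749  75.82365835] [ 3.14067884e+00 -1.97643704e-04  1.62828981e+00] 27.874391703337082
```

View pics/w9.png

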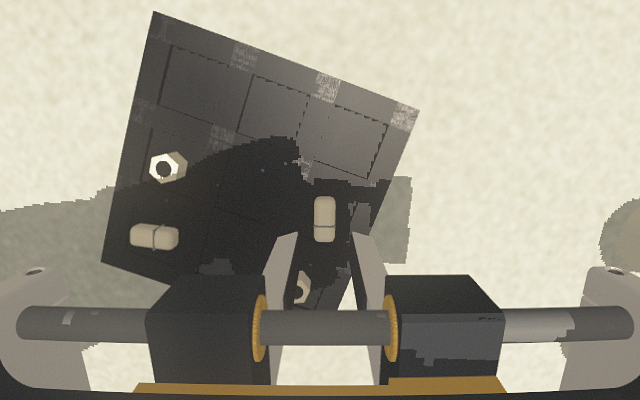

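Bar B is centred at (325,219) and parallel to the jaws, as A was. Descending.

Request:
drive_tool([
  {"delta_pos":[0,0,-20],"yaw":0,"hand":28},
  {"delta_pos":[0,0,-14],"yaw":0,"hand":28},
  {"delta_pos":[0,0,-8],"yaw":0,"hand":28},
  {"delta_pos":[0,0,-4],"yaw":0,"hand":28},
  {"delta_pos":[0,0,0],"yaw":0,"hand":28},
])

```text
clock: 13.7
eef_pos: [568.8, 248.0, 28.3]
eef_rot: [-3.141, 0.0, 1.628]
wrist_force: [0.3, -0.1, -0.8]
finger_gap: 27.8
```

Request:
drive_tool([
  {"delta_pos":[0,0,0],"yaw":0,"hand":0},
  {"delta_pos":[0,0,0],"yaw":0,"hand":0},
  {"delta_pos":[0,0,0],"yaw":0,"hand":0},
  {"delta_pos":[0,0,0],"yaw":0,"hand":0},
])

```text
clock: 14.03
eef_pos: [569.3, 248.6, 29.6]
eef_rot: [3.14, -0.0, 1.629]
wrist_force: [-0.0, -0.6, 4.4]
finger_gap: 14.6
```

Request:
drive_tool([
  {"delta_pos":[0,0,15],"yaw":0,"hand":0},
  {"delta_pos":[0,0,30],"yaw":0,"hand":0},
  {"delta_pos":[0,0,30],"yaw":0,"hand":0},
  {"delta_pos":[0,0,30],"yaw":0,"hand":0},
])

```text
clock: 14.37
eef_pos: [568.6, 248.5, 135.2]
eef_rot: [-3.141, 0.0, 1.629]
wrist_force: [0.9, 0.7, -0.1]
finger_gap: 14.6
```

Request:
drive_tool([
  {"delta_pos":[5.6,-34.2,0],"yaw":0.009,"hand":0},
  {"delta_pos":[5.6,-34.2,0],"yaw":0.009,"hand":0},
  {"delta_pos":[5.6,-34.2,0],"yaw":0.009,"hand":0},
  {"delta_pos":[5.6,-34.2,0],"yaw":0.009,"hand":0},
  {"delta_pos":[5.6,-34.2,0],"yaw":0.009,"hand":0},
])

```text
clock: 14.78
eef_pos: [596.9, 76.0, 134.1]
eef_rot: [3.141, 0.0, 1.675]
wrist_force: [0.2, -0.1, -0.7]
finger_gap: 14.4
```

Request:
drive_tool([
  {"delta_pos":[5.6,-34.2,0],"yaw":0.009,"hand":0},
  {"delta_pos":[5.6,-34.2,0],"yaw":0.009,"hand":0},
  {"delta_pos":[5.6,-34.2,0],"yaw":0.009,"hand":0},
  {"delta_pos":[5.6,-34.2,0],"yaw":0.009,"hand":0},
  {"delta_pos":[5.6,-34.2,0],"yaw":0.009,"hand":0},
])

```text
clock: 15.2
eef_pos: [624.9, -95.2, 134.1]
eef_rot: [3.141, 0.0, 1.719]
wrist_force: [-0.6, 1.3, -0.3]
finger_gap: 14.2
```

Request:
drive_tool([
  {"delta_pos":[5.6,-34.2,0],"yaw":0.009,"hand":0},
  {"delta_pos":[5.6,-34.2,0],"yaw":0.009,"hand":0},
  {"delta_pos":[5.6,-34.2,0],"yaw":0.009,"hand":0},
  {"delta_pos":[5,-34.2,0],"yaw":0.009,"hand":0},
  {"delta_pos":[0,-34.2,0],"yaw":0.009,"hand":0},
])

```text
clock: 15.62
eef_pos: [647.0, -266.1, 133.9]
eef_rot: [3.141, 0.0, 1.765]
wrist_force: [-0.4, -0.0, -0.6]
finger_gap: 14.6
```

Request:
drive_tool([
  {"delta_pos":[0,0,0],"yaw":0,"hand":0},
  {"delta_pos":[0,0,0],"yaw":0,"hand":0},
])

```text
clock: 15.78
eef_pos: [646.2, -266.1, 133.4]
eef_rot: [-3.141, -0.0, 1.761]
wrist_force: [-0.3, 0.1, -0.4]
finger_gap: 14.6
```

```bash
python3 - <<'E'
from h import *
c=snap("wrist","w10"); s=manip.read_state(); print(s["clock"],s["eef_pos"],s["eef_rot"],s["finger_gap"])
E
```

```text
15.8333 [ 646.47473777 -264.64501874  133.49278063] [-3.14134546e+00 -4.06088636e-04  1.76289159e+00] 14.949084115009638
```

View pics/w10.png

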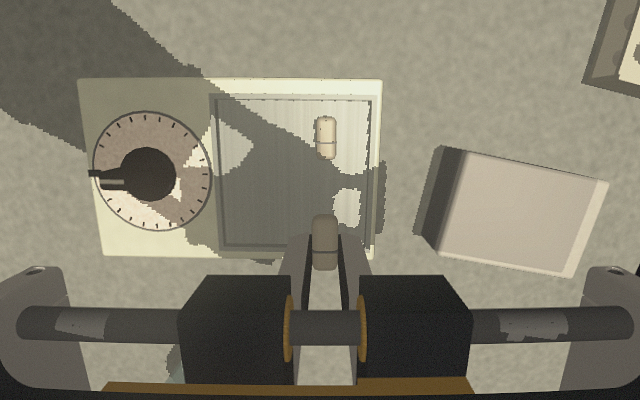

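Bar A lies at (326,138), which is where I aimed it in the pan. Bar B is held above the near half. Lowering.

Request:
drive_tool([
  {"delta_pos":[0,0,-20],"yaw":0,"hand":0},
  {"delta_pos":[0,0,-25],"yaw":0,"hand":0},
  {"delta_pos":[0,0,-15],"yaw":0,"hand":0},
  {"delta_pos":[0,0,-7],"yaw":0,"hand":0},
  {"delta_pos":[0,0,-4],"yaw":0,"hand":0},
])

```text
clock: 16.25
eef_pos: [646.7, -263.2, 62.0]
eef_rot: [-3.141, -0.001, 1.765]
wrist_force: [1.1, 0.2, 0.1]
finger_gap: 14.6
```

Request:
drive_tool([
  {"delta_pos":[0,0,-2],"yaw":0,"hand":0},
  {"delta_pos":[0,0,0],"yaw":0,"hand":0},
  {"delta_pos":[0,0,0],"yaw":0,"hand":0},
])

```text
clock: 16.5
eef_pos: [647.1, -264.5, 61.9]
eef_rot: [3.14, 0.001, 1.764]
wrist_force: [-0.6, 0.1, 1.1]
finger_gap: 14.5
```

Request:
drive_tool([
  {"delta_pos":[0,0,-2],"yaw":0,"hand":0},
  {"delta_pos":[0,0,0],"yaw":0,"hand":0},
  {"delta_pos":[0,0,0],"yaw":0,"hand":0},
  {"delta_pos":[0,0,0],"yaw":0,"hand":25},
  {"delta_pos":[0,0,0],"yaw":0,"hand":25},
])

```text
clock: 16.92
eef_pos: [646.5, -264.5, 58.7]
eef_rot: [-3.141, -0.0, 1.764]
wrist_force: [-0.2, -0.2, -0.1]
finger_gap: 23.7
```

Request:
drive_tool([
  {"delta_pos":[0,0,15],"yaw":0,"hand":25},
  {"delta_pos":[0,0,30],"yaw":0,"hand":25},
  {"delta_pos":[0,0,40],"yaw":0,"hand":25},
  {"delta_pos":[0,0,5],"yaw":0,"hand":25},
])

```text
clock: 17.25
eef_pos: [648.6, -265.4, 157.4]
eef_rot: [3.134, 0.006, 1.764]
wrist_force: [-0.3, -0.0, 2.0]
finger_gap: 24.8
```

```bash
python3 - <<'E'
from h import *
c=snap("wrist","w11"); s=manip.read_state(); print(s["clock"],s["eef_pos"],s["eef_rot"],s["finger_gap"])
t=snap("top"); f=cv2.cvtColor(t["frame"],cv2.COLOR_RGB2BGR)
cv2.imwrite('pics/t11.png',cv2.resize(f[150:270,170:330],None,fx=5,fy=5,interpolation=cv2.INTER_CUBIC))
items(t,thr=110)
E
```

```text
17.3 [ 648.27587279 -265.30518638  155.53584305] [3.13463746 0.00511876 1.76373598] 24.69294220315099
[217. 249.] ctr [414.6 268.6] size [  7.3 120.9] yaw 1.251
[230. 238.] ctr [445.1 229.6] size [11.9 27.1] yaw 0.039
```

View pics/w11.png

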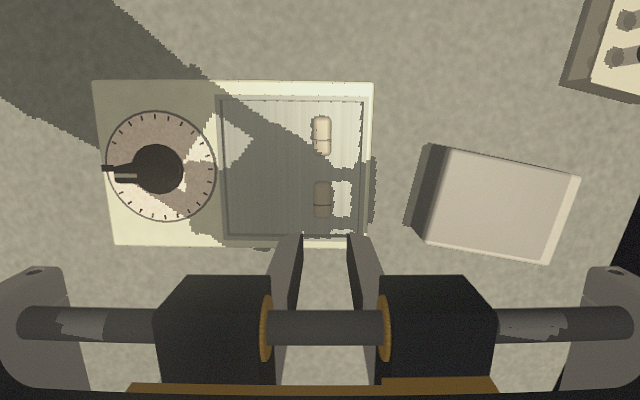

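View pics/t11.png

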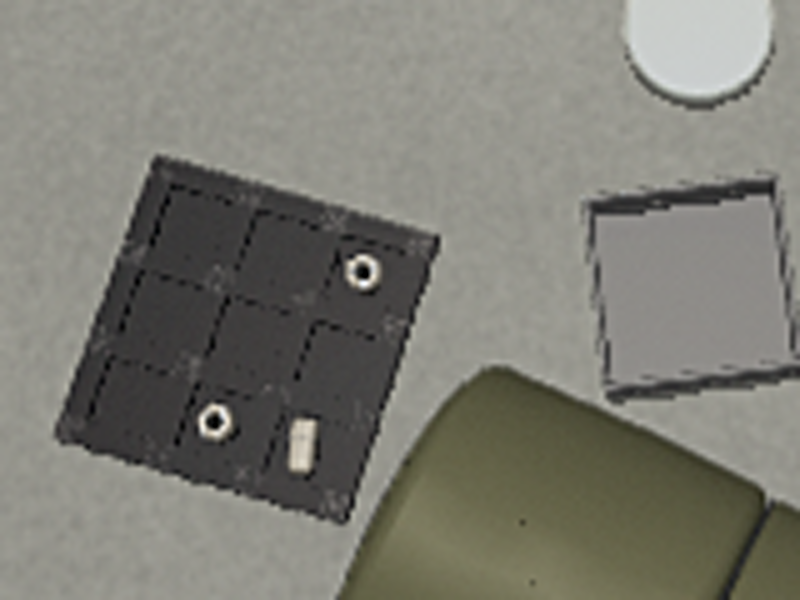

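Both bars are in the pan, the pointer is at the mark, and the remaining items (C and two stoppers) haven't moved. On to C.

Request:
drive_tool([
  {"delta_pos":[-14.4,35.4,0],"yaw":0.099,"hand":30},
  {"delta_pos":[-14.4,35.4,0],"yaw":0.099,"hand":30},
  {"delta_pos":[-14.4,35.4,0],"yaw":0.099,"hand":30},
  {"delta_pos":[-14.4,35.4,0],"yaw":0.099,"hand":30},
  {"delta_pos":[-14.4,35.4,0],"yaw":0.099,"hand":30},
])

```text
clock: 17.77
eef_pos: [573.0, -86.0, 147.7]
eef_rot: [-3.14, -0.002, 2.263]
wrist_force: [1.5, -0.1, 0.6]
finger_gap: 29.8
```

Request:
drive_tool([
  {"delta_pos":[-14.4,35.4,0],"yaw":0.099,"hand":30},
  {"delta_pos":[-14.4,35.4,0],"yaw":0.099,"hand":30},
  {"delta_pos":[-14.4,35.4,0],"yaw":0.099,"hand":30},
  {"delta_pos":[-14.4,35.4,0],"yaw":0.099,"hand":30},
  {"delta_pos":[-14.4,35.4,0],"yaw":0.099,"hand":30},
])

```text
clock: 18.18
eef_pos: [501.1, 90.9, 147.9]
eef_rot: [-3.141, -0.001, 2.758]
wrist_force: [-0.4, -0.1, 0.2]
finger_gap: 29.9
```

Request:
drive_tool([
  {"delta_pos":[-14.4,35.4,-10],"yaw":0.099,"hand":30},
  {"delta_pos":[-14.4,35.4,-20],"yaw":0.099,"hand":30},
  {"delta_pos":[-14.4,35.4,-20],"yaw":0.099,"hand":30},
  {"delta_pos":[-13.8,35.4,-15],"yaw":0.099,"hand":30},
  {"delta_pos":[0,0,-10],"yaw":0,"hand":30},
])

```text
clock: 18.6
eef_pos: [443.3, 232.6, 72.9]
eef_rot: [-3.141, -0.003, -3.123]
wrist_force: [-0.2, -0.6, -0.0]
finger_gap: 30.0
```

Request:
drive_tool([
  {"delta_pos":[0,0,0],"yaw":0,"hand":30},
  {"delta_pos":[0,0,0],"yaw":0,"hand":30},
  {"delta_pos":[0,0,0],"yaw":0,"hand":30},
])

```text
clock: 18.85
eef_pos: [447.2, 227.8, 75.5]
eef_rot: [-3.142, 0.0, -3.135]
wrist_force: [0.2, -0.1, -0.5]
finger_gap: 30.0
```

```bash
python3 - <<'E'
from h import *
c=snap("wrist","w12"); s=manip.read_state(); print(s["clock"],s["eef_pos"],s["eef_rot"],s["finger_gap"])
items(c,thr=90)
E
```

```text
18.9 [447.36432614 227.8004872   75.735421  ] [ 3.14134781e+00  7.46150824e-04 -3.13566918e+00] 29.863961154247562
[388. 380.] ctr [576.  284.1] size [51.  89.3] yaw 1.204
[280. 354.] ctr [556.3 195. ] size [21.6 25. ] yaw 1.581
[347. 256.] ctr [470.2 244.1] size [ 5. 10.] yaw 0.004
[383. 296.] ctr [505.5 271.7] size [ 21.3 113.9] yaw 0.24
[267. 296.] ctr [506.  187.7] size [ 18.4 113.7] yaw 2.849
[400. 240.] ctr [458.  281.8] size [19.7 26.7] yaw 0.374
[329. 221.] ctr [443.7 229.9] size [19.5 32.6] yaw 0.005
[384. 197.] ctr [425.9 268.2] size [12.3 21.1] yaw 2.251
[407. 184.] ctr [420.  287.8] size [  6.9 161.2] yaw 1.253
```

View pics/w12.png

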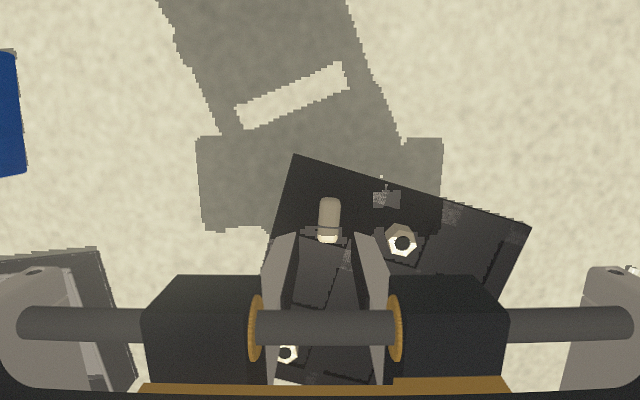

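Bar C at (330,221) is within about 3 mm of centre. I'll correct y by +2.5 and descend.

Request:
drive_tool([
  {"delta_pos":[-1.5,2.5,-20],"yaw":0.02,"hand":30},
  {"delta_pos":[0,0,-14],"yaw":0,"hand":30},
  {"delta_pos":[0,0,-9],"yaw":0,"hand":30},
  {"delta_pos":[0,0,-5],"yaw":0,"hand":30},
  {"delta_pos":[0,0,0],"yaw":0,"hand":30},
])

```text
clock: 19.32
eef_pos: [445.2, 230.6, 26.7]
eef_rot: [-3.141, -0.001, -3.115]
wrist_force: [0.1, -0.5, -0.1]
finger_gap: 29.9
```

Request:
drive_tool([
  {"delta_pos":[0,0,0],"yaw":0,"hand":0},
  {"delta_pos":[0,0,0],"yaw":0,"hand":0},
  {"delta_pos":[0,0,0],"yaw":0,"hand":0},
  {"delta_pos":[0,0,0],"yaw":0,"hand":0},
  {"delta_pos":[0,0,0],"yaw":0,"hand":0},
])

```text
clock: 19.73
eef_pos: [445.6, 231.3, 27.8]
eef_rot: [3.141, 0.001, -3.113]
wrist_force: [-0.8, -1.6, 6.6]
finger_gap: 14.7
```

Request:
drive_tool([
  {"delta_pos":[0,0,15],"yaw":0,"hand":0},
  {"delta_pos":[0,0,30],"yaw":0,"hand":0},
  {"delta_pos":[0,0,30],"yaw":0,"hand":0},
  {"delta_pos":[0,0,30],"yaw":0,"hand":0},
])

```text
clock: 20.07
eef_pos: [444.8, 231.1, 133.4]
eef_rot: [-3.141, -0.001, -3.113]
wrist_force: [0.1, 0.4, -0.2]
finger_gap: 15.0
```

Request:
drive_tool([
  {"delta_pos":[11.2,-36.8,0],"yaw":-0.108,"hand":0},
  {"delta_pos":[11.2,-36.8,0],"yaw":-0.108,"hand":0},
  {"delta_pos":[11.2,-36.8,0],"yaw":-0.108,"hand":0},
  {"delta_pos":[11.2,-36.8,0],"yaw":-0.108,"hand":0},
  {"delta_pos":[11.2,-36.8,0],"yaw":-0.108,"hand":0},
])

```text
clock: 20.48
eef_pos: [501.3, 45.5, 132.4]
eef_rot: [3.141, 0.0, 2.625]
wrist_force: [0.2, 0.1, 0.1]
finger_gap: 14.4
```

Request:
drive_tool([
  {"delta_pos":[11.2,-36.8,0],"yaw":-0.108,"hand":0},
  {"delta_pos":[11.2,-36.8,0],"yaw":-0.108,"hand":0},
  {"delta_pos":[11.2,-36.8,0],"yaw":-0.108,"hand":0},
  {"delta_pos":[11.2,-36.8,0],"yaw":-0.108,"hand":0},
  {"delta_pos":[11.2,-36.8,0],"yaw":-0.108,"hand":0},
])

```text
clock: 20.9
eef_pos: [557.3, -138.8, 132.3]
eef_rot: [3.141, 0.0, 2.084]
wrist_force: [0.7, 0.2, -0.2]
finger_gap: 14.4
```

Request:
drive_tool([
  {"delta_pos":[11.2,-36.8,0],"yaw":-0.108,"hand":0},
  {"delta_pos":[11.2,-36.8,0],"yaw":-0.108,"hand":0},
  {"delta_pos":[10.8,-36.4,0],"yaw":-0.108,"hand":0},
  {"delta_pos":[0,0,0],"yaw":0,"hand":0},
  {"delta_pos":[0,0,0],"yaw":0,"hand":0},
])

```text
clock: 21.32
eef_pos: [590.1, -248.2, 131.4]
eef_rot: [-3.141, -0.001, 1.764]
wrist_force: [0.6, 0.2, -1.1]
finger_gap: 14.6
```

```bash
python3 - <<'E'
from h import *
c=snap("wrist","w13"); s=manip.read_state(); print(s["clock"],s["eef_pos"],s["eef_rot"],s["finger_gap"])
E
```

```text
21.3667 [ 590.03289932 -246.85294865  131.58694594] [-3.14092004e+00 -7.19496686e-04  1.76599631e+00] 14.442825113400895
```

View pics/w13.png

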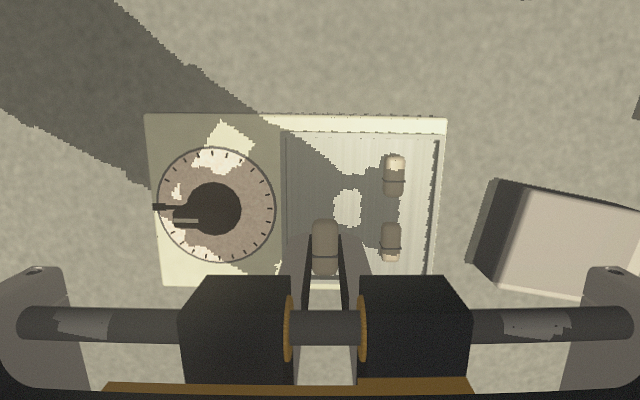

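Bars A and B are at (393,176) and (391,242), and C is above the free left half. Lowering.

Request:
drive_tool([
  {"delta_pos":[0,0,-20],"yaw":0,"hand":0},
  {"delta_pos":[0,0,-25],"yaw":0,"hand":0},
  {"delta_pos":[0,0,-15],"yaw":0,"hand":0},
  {"delta_pos":[0,0,-7],"yaw":0,"hand":0},
  {"delta_pos":[0,0,-4],"yaw":0,"hand":0},
])

```text
clock: 21.78
eef_pos: [590.1, -245.5, 60.5]
eef_rot: [-3.141, -0.001, 1.768]
wrist_force: [-0.4, 0.0, 0.2]
finger_gap: 14.9
```

Request:
drive_tool([
  {"delta_pos":[0,0,-2],"yaw":0,"hand":0},
  {"delta_pos":[0,0,0],"yaw":0,"hand":0},
  {"delta_pos":[0,0,0],"yaw":0,"hand":0},
])

```text
clock: 22.03
eef_pos: [590.8, -246.8, 60.1]
eef_rot: [3.14, 0.001, 1.766]
wrist_force: [-0.6, -0.2, 0.0]
finger_gap: 14.6
```

Request:
drive_tool([
  {"delta_pos":[0,0,-1.5],"yaw":0,"hand":0},
  {"delta_pos":[0,0,0],"yaw":0,"hand":0},
  {"delta_pos":[0,0,0],"yaw":0,"hand":0},
  {"delta_pos":[0,0,0],"yaw":0,"hand":25},
  {"delta_pos":[0,0,0],"yaw":0,"hand":25},
])

```text
clock: 22.45
eef_pos: [590.4, -246.9, 57.7]
eef_rot: [3.141, 0.0, 1.766]
wrist_force: [0.9, -0.1, -0.0]
finger_gap: 23.5
```

Request:
drive_tool([
  {"delta_pos":[0,0,15],"yaw":0,"hand":25},
  {"delta_pos":[0,0,30],"yaw":0,"hand":25},
  {"delta_pos":[0,0,40],"yaw":0,"hand":25},
  {"delta_pos":[0,0,5],"yaw":0,"hand":25},
])

```text
clock: 22.78
eef_pos: [592.3, -247.7, 154.6]
eef_rot: [3.134, 0.005, 1.766]
wrist_force: [0.3, -0.4, 1.7]
finger_gap: 24.9
```

```bash
python3 - <<'E'
from h import *
c=snap("wrist","w14"); s=manip.read_state(); print(s["clock"],s["eef_pos"],s["eef_rot"],s["finger_gap"])
t=snap("top"); f=cv2.cvtColor(t["frame"],cv2.COLOR_RGB2BGR)
cv2.imwrite('pics/t14.png',cv2.resize(f[150:270,170:330],None,fx=5,fy=5,interpolation=cv2.INTER_CUBIC))
items(t,thr=110)
E
```

```text
22.8333 [ 591.97304353 -247.60284783  152.78832735] [3.13541669 0.0046677  1.76582008] 25.162778045088835
[217. 249.] ctr [414.6 268.6] size [  7.3 120.9] yaw 1.251
```

View pics/w14.png

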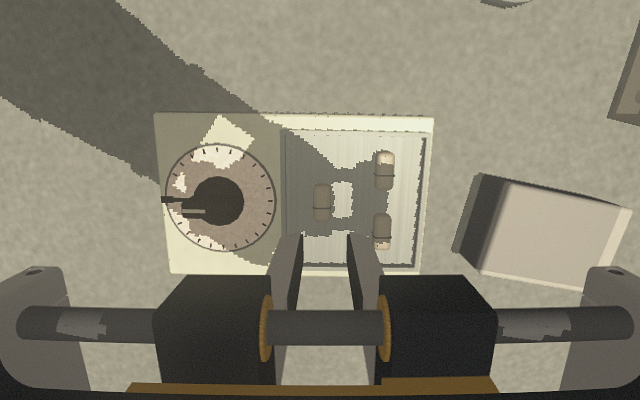

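View pics/t14.png

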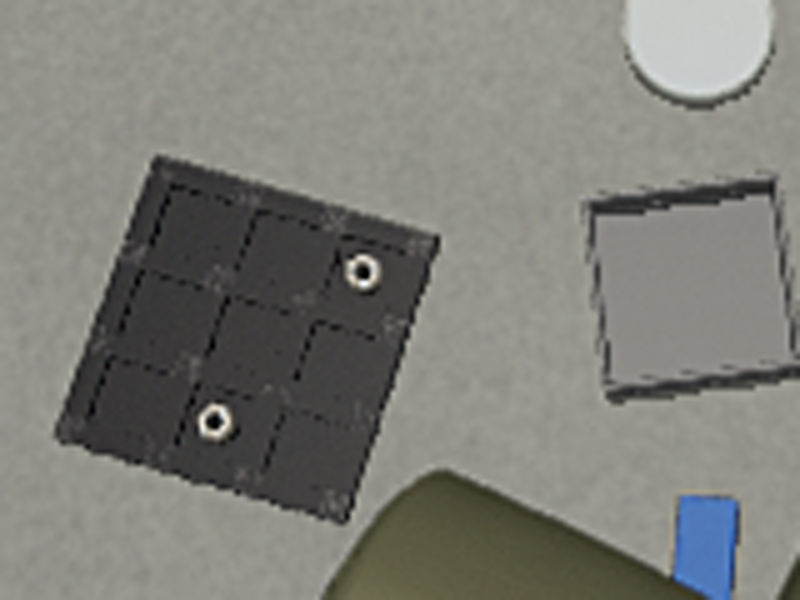

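Three bars are in the pan at (322,202), (384,170) and (382,231). Two stoppers remain, at (363,271) and (214,420) in the zoom. Moving to the first.

Request:
drive_tool([
  {"delta_pos":[-3.3,35.8,0],"yaw":0,"hand":36},
  {"delta_pos":[-3.3,35.8,0],"yaw":0,"hand":36},
  {"delta_pos":[-3.3,35.8,0],"yaw":0,"hand":36},
  {"delta_pos":[-3.3,35.8,0],"yaw":0,"hand":36},
  {"delta_pos":[-3.3,35.8,0],"yaw":0,"hand":36},
])

```text
clock: 23.3
eef_pos: [572.7, -66.2, 145.8]
eef_rot: [-3.139, -0.001, 1.765]
wrist_force: [0.6, -0.2, -0.3]
finger_gap: 36.0
```

Request:
drive_tool([
  {"delta_pos":[-3.3,35.8,0],"yaw":0,"hand":36},
  {"delta_pos":[-3.3,35.8,0],"yaw":0,"hand":36},
  {"delta_pos":[-3.3,35.8,0],"yaw":0,"hand":36},
  {"delta_pos":[-3.3,35.8,0],"yaw":0,"hand":36},
  {"delta_pos":[-3.3,35.8,0],"yaw":0,"hand":36},
])

```text
clock: 23.72
eef_pos: [556.2, 112.8, 145.9]
eef_rot: [-3.139, -0.0, 1.766]
wrist_force: [0.1, -0.6, -0.1]
finger_gap: 36.1
```

Request:
drive_tool([
  {"delta_pos":[-3.3,35.8,-15],"yaw":0,"hand":36},
  {"delta_pos":[-3.3,35.8,-25],"yaw":0,"hand":36},
  {"delta_pos":[0,0,-20],"yaw":0,"hand":36},
  {"delta_pos":[0,0,0],"yaw":0,"hand":36},
  {"delta_pos":[0,0,0],"yaw":0,"hand":36},
])

```text
clock: 24.13
eef_pos: [550.0, 180.7, 87.3]
eef_rot: [-3.138, 0.0, 1.766]
wrist_force: [0.9, 0.1, 0.0]
finger_gap: 35.7
```

Request:
drive_tool([
  {"delta_pos":[0,0,0],"yaw":0,"hand":36},
  {"delta_pos":[0,0,0],"yaw":0,"hand":36},
])

```text
clock: 24.3
eef_pos: [551.6, 180.2, 89.9]
eef_rot: [3.14, -0.0, 1.764]
wrist_force: [-0.4, 0.8, 0.3]
finger_gap: 36.1
```

```bash
python3 - <<'E'
from h import *
import pickle
c=snap("wrist","w15"); s=manip.read_state(); print(s["clock"],s["eef_pos"],s["eef_rot"],s["finger_gap"])
pickle.dump(c,open('w15.pkl','wb'))
u=proj(c,[[550.9,197.4,20]])[0].astype(int); print(u)
f=cv2.cvtColor(c["frame"],cv2.COLOR_RGB2BGR)
x,y=u; b=f[max(0,y-35):y+35,x-45:x+45]; print(max(0,y-35),x-45)
cv2.imwrite('pics/w15z.png',cv2.resize(b,None,fx=8,fy=8,interpolation=cv2.INTER_CUBIC))
E
```

```text
24.35 [551.59463418 180.27392082  89.95273786] [ 3.13988277e+00 -9.86820264e-05  1.76444607e+00] 35.92341630119415
[327 197]
162 282
```

View pics/w15.png

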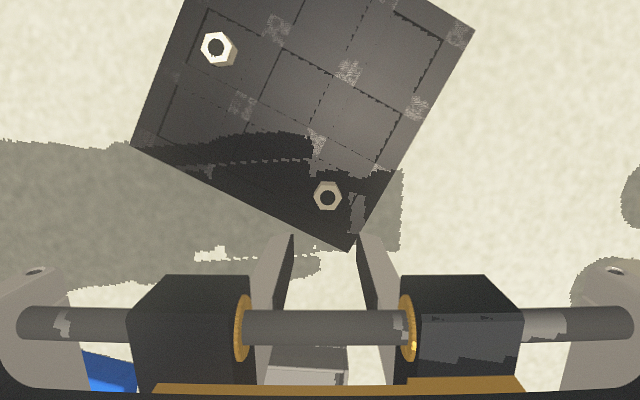

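View pics/w15z.png

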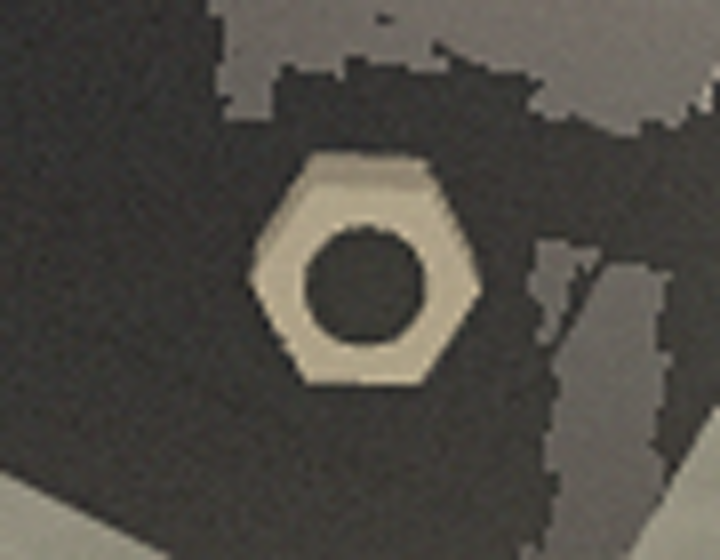

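The hexagon has vertices at left (250,280) and right (480,285) of the zoom and flats at top and bottom. The jaws therefore need a 30° turn to meet flats. I'll compute the exact centre and edge direction.

```bash
python3 - <<'E'
from h import *
import pickle
c=pickle.load(open('w15.pkl','rb'))
z=lambda p:(np.array(p,float)+.5)/8-.5+np.array([282,162])
print(onz(c,z([(365,286)]),20), onz(c,z([(250,282),(480,288)]),20))
e=onz(c,z([(305,384),(422,383)]),20); d=e[1]-e[0]; print(np.linalg.norm(d),np.arctan2(d[1],d[0])%(np.pi/3))
# vertices dir
print([ (1.764+k)%(np.pi/3) for k in (0,)])
E
```

```text
[[550.59084295 197.38564027  20.        ]] [[540.32925926 195.7622976   20.        ]
 [560.82435504 199.19314485  20.        ]]
10.666201838861662 0.20142498535343917
[0.7168024488034024]
```

Request:
drive_tool([
  {"delta_pos":[-0.5,8.6,0],"yaw":0.107,"hand":36},
  {"delta_pos":[-0.5,8.5,0],"yaw":0.107,"hand":36},
  {"delta_pos":[0,0,-5],"yaw":0.106,"hand":36},
  {"delta_pos":[0,0,-5],"yaw":0.106,"hand":36},
  {"delta_pos":[0,0,-5],"yaw":0.106,"hand":36},
])

```text
clock: 24.77
eef_pos: [550.4, 197.7, 74.6]
eef_rot: [3.14, 0.001, 2.302]
wrist_force: [0.3, -0.4, 0.4]
finger_gap: 36.0
```

Request:
drive_tool([
  {"delta_pos":[0,0,0],"yaw":0,"hand":36},
  {"delta_pos":[0,0,0],"yaw":0,"hand":36},
])

```text
clock: 24.93
eef_pos: [550.2, 197.7, 74.4]
eef_rot: [3.141, 0.0, 2.294]
wrist_force: [-0.6, -0.2, -0.2]
finger_gap: 36.1
```

```bash
python3 - <<'E'
from h import *
c=snap("wrist","w16"); s=manip.read_state(); print(s["clock"],s["eef_pos"],s["eef_rot"],s["finger_gap"])
E
```

```text
24.9833 [550.30276465 197.83161986  74.56806413] [3.14069577e+00 4.13895839e-04 2.29341739e+00] 35.93304237871385
```

View pics/w16.png

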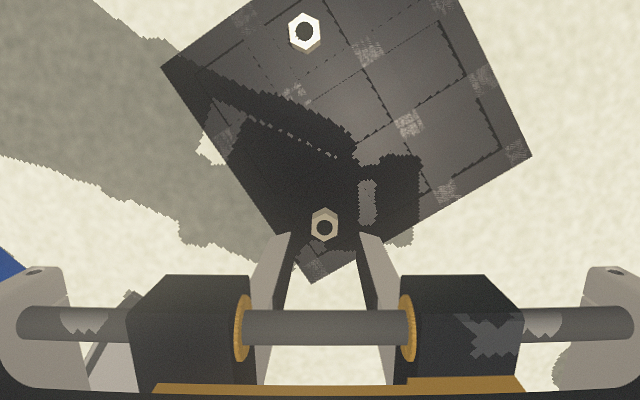

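The stopper at (324,224) is centred, with flats facing both jaws. Descending and gripping.

Request:
drive_tool([
  {"delta_pos":[0,0,-20],"yaw":0,"hand":36},
  {"delta_pos":[0,0,-14],"yaw":0,"hand":36},
  {"delta_pos":[0,0,-9],"yaw":0,"hand":36},
  {"delta_pos":[0,0,-5],"yaw":0,"hand":36},
  {"delta_pos":[0,0,0],"yaw":0,"hand":36},
])

```text
clock: 25.4
eef_pos: [549.9, 198.0, 25.6]
eef_rot: [-3.141, -0.0, 2.296]
wrist_force: [-0.3, 0.7, 0.1]
finger_gap: 35.8
```

Request:
drive_tool([
  {"delta_pos":[0,0,0],"yaw":0,"hand":0},
  {"delta_pos":[0,0,0],"yaw":0,"hand":0},
  {"delta_pos":[0,0,0],"yaw":0,"hand":0},
  {"delta_pos":[0,0,0],"yaw":0,"hand":0},
  {"delta_pos":[0,0,0],"yaw":0,"hand":0},
])

```text
clock: 25.82
eef_pos: [550.2, 198.2, 26.4]
eef_rot: [3.141, 0.0, 2.298]
wrist_force: [-1.2, -0.7, 4.8]
finger_gap: 17.7
```

Request:
drive_tool([
  {"delta_pos":[0,0,15],"yaw":0,"hand":0},
  {"delta_pos":[0,0,30],"yaw":0,"hand":0},
  {"delta_pos":[0,0,30],"yaw":0,"hand":0},
  {"delta_pos":[0,0,10],"yaw":0,"hand":0},
])

```text
clock: 26.15
eef_pos: [551.2, 198.6, 115.0]
eef_rot: [3.137, 0.002, 2.298]
wrist_force: [1.2, -0.7, 1.4]
finger_gap: 17.6
```

Held (gap 17.7). I'll carry it to the box.

Request:
drive_tool([
  {"delta_pos":[-2.2,-26,0],"yaw":-0.104,"hand":0},
  {"delta_pos":[-2.2,-26,0],"yaw":-0.104,"hand":0},
  {"delta_pos":[-2.2,-26,0],"yaw":-0.104,"hand":0},
  {"delta_pos":[-2.2,-26,0],"yaw":-0.104,"hand":0},
  {"delta_pos":[-2.2,-26,0],"yaw":-0.104,"hand":0},
])

```text
clock: 26.57
eef_pos: [538.4, 67.0, 110.4]
eef_rot: [-3.141, -0.0, 1.773]
wrist_force: [0.6, -0.1, 0.0]
finger_gap: 17.4
```

Request:
drive_tool([
  {"delta_pos":[-2.2,-26,0],"yaw":-0.104,"hand":0},
  {"delta_pos":[-2.2,-26,0],"yaw":-0.104,"hand":0},
  {"delta_pos":[0,0,0],"yaw":0,"hand":0},
  {"delta_pos":[0,0,0],"yaw":0,"hand":0},
  {"delta_pos":[0,0,0],"yaw":0,"hand":0},
])

```text
clock: 26.98
eef_pos: [534.5, 16.6, 110.6]
eef_rot: [-3.141, -0.0, 1.571]
wrist_force: [-0.6, 0.2, 0.7]
finger_gap: 17.5
```

```bash
python3 - <<'E'
from h import *
c=snap("wrist","w17"); s=manip.read_state(); print(s["clock"],s["eef_pos"],s["eef_rot"],s["finger_gap"])
E
```

```text
27.0333 [534.52885797  16.93126937 110.62287752] [-3.14143448e+00 -1.60235322e-04  1.57197117e+00] 17.73989629580349
```

View pics/w17.png

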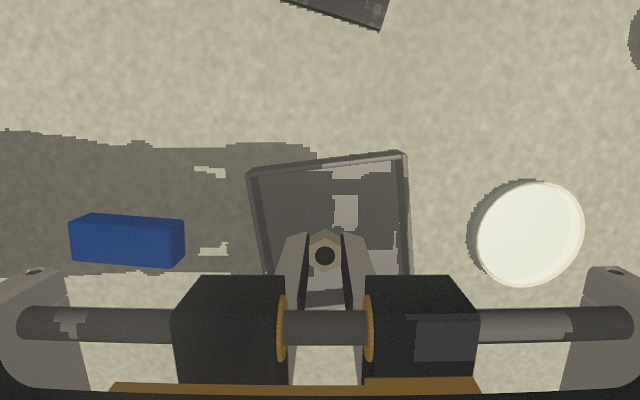

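The stopper hangs over the box's middle at (325,255), with the walls at x=250 and x=408. Lowering.

Request:
drive_tool([
  {"delta_pos":[0,0,-25],"yaw":0,"hand":0},
  {"delta_pos":[0,0,-30],"yaw":0,"hand":0},
  {"delta_pos":[0,0,-15],"yaw":0,"hand":0},
  {"delta_pos":[0,0,-8],"yaw":0,"hand":0},
  {"delta_pos":[0,0,-4],"yaw":0,"hand":0},
])

```text
clock: 27.45
eef_pos: [534.1, 17.0, 27.8]
eef_rot: [-3.14, -0.0, 1.572]
wrist_force: [0.0, -0.9, -0.6]
finger_gap: 17.6
```

Request:
drive_tool([
  {"delta_pos":[0,0,0],"yaw":0,"hand":0},
  {"delta_pos":[0,0,-1],"yaw":0,"hand":0},
  {"delta_pos":[0,0,0],"yaw":0,"hand":0},
])

```text
clock: 27.7
eef_pos: [535.1, 16.3, 28.7]
eef_rot: [3.14, 0.0, 1.57]
wrist_force: [-0.2, -0.5, -0.9]
finger_gap: 17.8
```

Request:
drive_tool([
  {"delta_pos":[0,0,-1],"yaw":0,"hand":0},
  {"delta_pos":[0,0,0],"yaw":0,"hand":0},
  {"delta_pos":[0,0,0],"yaw":0,"hand":30},
  {"delta_pos":[0,0,0],"yaw":0,"hand":30},
  {"delta_pos":[0,0,5],"yaw":0,"hand":30},
])

```text
clock: 28.12
eef_pos: [534.1, 16.1, 31.4]
eef_rot: [-3.14, -0.0, 1.57]
wrist_force: [-0.3, 0.2, -1.4]
finger_gap: 29.9
```

Request:
drive_tool([
  {"delta_pos":[0,0,20],"yaw":0,"hand":30},
  {"delta_pos":[0,0,30],"yaw":0,"hand":30},
  {"delta_pos":[0,0,30],"yaw":0,"hand":30},
  {"delta_pos":[0,0,5],"yaw":0,"hand":36},
])

```text
clock: 28.45
eef_pos: [536.4, 16.1, 122.0]
eef_rot: [3.135, 0.0, 1.57]
wrist_force: [0.5, -0.8, 1.0]
finger_gap: 33.8
```

```bash
python3 - <<'E'
from h import *
c=snap("wrist","w18"); s=manip.read_state(); print(s["clock"],s["eef_pos"],s["eef_rot"],s["finger_gap"])
t=snap("top","t18")
E
```

```text
28.5 [536.02551563  16.08700034 120.65126925] [3.13568259e+00 1.99111505e-04 1.56980986e+00] 35.345290158914395
```

View pics/w18.png

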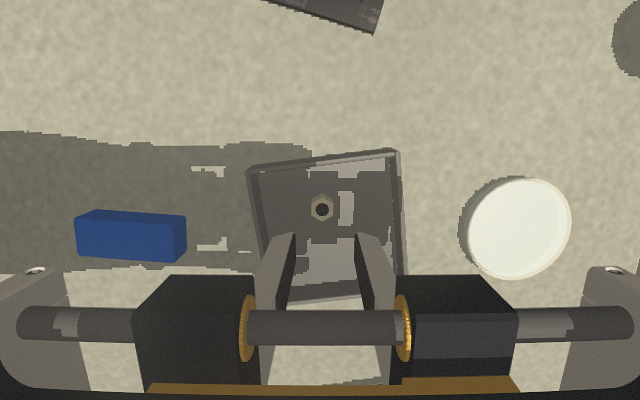

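View pics/t18.png

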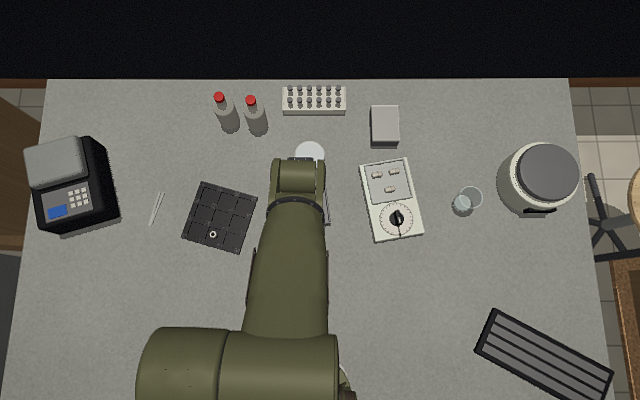

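The first stopper stands in the box at (322,208), and the last one is in the tray at (213,234) in the top view. I'll fetch it.

Request:
drive_tool([
  {"delta_pos":[-9.5,31.2,5],"yaw":0.03,"hand":36},
  {"delta_pos":[-9.5,31.2,5],"yaw":0.03,"hand":36},
  {"delta_pos":[-9.5,31.2,0],"yaw":0.03,"hand":36},
  {"delta_pos":[-9.5,31.2,0],"yaw":0.03,"hand":36},
  {"delta_pos":[-9.5,31.2,0],"yaw":0.03,"hand":36},
])

```text
clock: 28.97
eef_pos: [485.8, 173.3, 125.5]
eef_rot: [-3.14, 0.0, 1.721]
wrist_force: [0.0, -0.3, 0.4]
finger_gap: 36.0
```

Request:
drive_tool([
  {"delta_pos":[-9.5,31.2,-10],"yaw":0.03,"hand":36},
  {"delta_pos":[-9.5,31.2,-15],"yaw":0.03,"hand":36},
  {"delta_pos":[-9.5,31.2,-15],"yaw":0.03,"hand":36},
  {"delta_pos":[0,0,0],"yaw":0,"hand":36},
  {"delta_pos":[0,0,0],"yaw":0,"hand":36},
])

```text
clock: 29.38
eef_pos: [457.1, 266.4, 84.8]
eef_rot: [-3.138, 0.001, 1.812]
wrist_force: [0.2, -0.2, 0.0]
finger_gap: 36.1
```

Request:
drive_tool([
  {"delta_pos":[0,0,0],"yaw":0,"hand":36},
  {"delta_pos":[0,0,0],"yaw":0,"hand":36},
])

```text
clock: 29.55
eef_pos: [458.9, 264.9, 86.8]
eef_rot: [-3.142, 0.0, 1.808]
wrist_force: [-0.4, 0.4, -0.0]
finger_gap: 35.6
```

```bash
python3 - <<'E'
from h import *
import pickle
c=snap("wrist","w19"); s=manip.read_state(); print(s["clock"],s["eef_pos"],s["eef_rot"],s["finger_gap"])
pickle.dump(c,open('w19.pkl','wb'))
u=proj(c,[[459,283.5,20]])[0].astype(int); print(u)
f=cv2.cvtColor(c["frame"],cv2.COLOR_RGB2BGR)
x,y=u; b=f[max(0,y-35):y+35,x-45:x+45]; print(max(0,y-35),x-45)
cv2.imwrite('pics/w19z.png',cv2.resize(b,None,fx=8,fy=8,interpolation=cv2.INTER_CUBIC))
E
```

```text
29.6 [459.02208725 264.82751885  86.98230481] [ 3.14126994e+00 -2.25349063e-05  1.80815379e+00] 35.90314927863584
[330 196]
161 285
```

View pics/w19z.png

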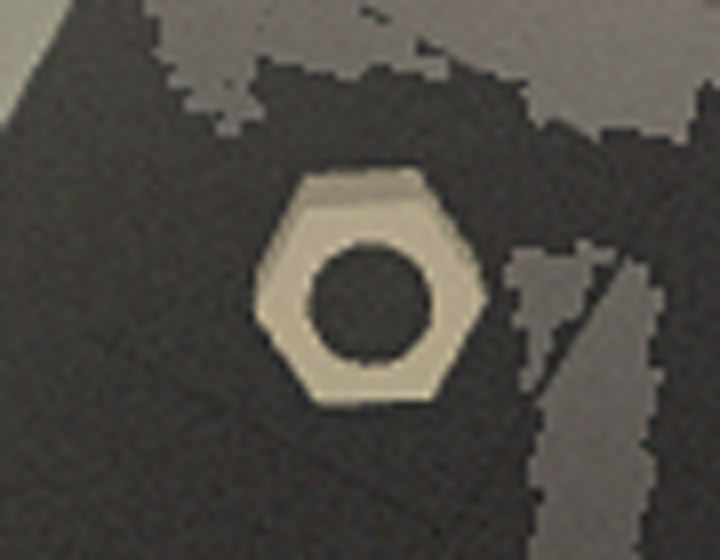

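The hexagon is centred at (370,303) in the zoom, with its bottom edge from (318,405) to (433,401).

```bash
python3 - <<'E'
from h import *
import pickle
c=pickle.load(open('w19.pkl','rb'))
z=lambda p:(np.array(p,float)+.5)/8-.5+np.array([285,161])
print(onz(c,z([(370,303)]),20))
e=onz(c,z([(318,405),(433,401)]),20); d=e[1]-e[0]; a=np.arctan2(d[1],d[0])%(np.pi/3); print(np.linalg.norm(d),[a+k*np.pi/3 for k in (1,2)])
E
```

```text
[[459.55004379 282.44327934  20.        ]]
10.359764862401024 [np.float64(1.3202421625327259), np.float64(2.3674397137293233)]
```

Request:
drive_tool([
  {"delta_pos":[0.3,8.8,0],"yaw":-0.1,"hand":36},
  {"delta_pos":[0.3,8.8,0],"yaw":-0.1,"hand":36},
  {"delta_pos":[0,0,-4],"yaw":-0.1,"hand":36},
  {"delta_pos":[0,0,-4],"yaw":-0.1,"hand":36},
  {"delta_pos":[0,0,-4],"yaw":-0.088,"hand":36},
])

```text
clock: 30.02
eef_pos: [459.7, 282.6, 75.0]
eef_rot: [3.141, -0.0, 1.315]
wrist_force: [-0.0, 0.1, 0.0]
finger_gap: 35.8
```

Request:
drive_tool([
  {"delta_pos":[0,0,0],"yaw":0,"hand":36},
  {"delta_pos":[0,0,0],"yaw":0,"hand":36},
])

```text
clock: 30.18
eef_pos: [459.5, 282.7, 75.0]
eef_rot: [3.141, -0.0, 1.323]
wrist_force: [0.4, 0.8, -0.5]
finger_gap: 35.9
```

```bash
python3 - <<'E'
from h import *
c=snap("wrist","w20"); s=manip.read_state(); print(s["clock"],s["eef_pos"],s["eef_rot"],s["finger_gap"])
E
```

```text
30.2333 [459.51541352 282.87704866  75.20664254] [ 3.14118172e+00 -3.61288501e-04  1.32400920e+00] 35.9753481343974
```

View pics/w20.png

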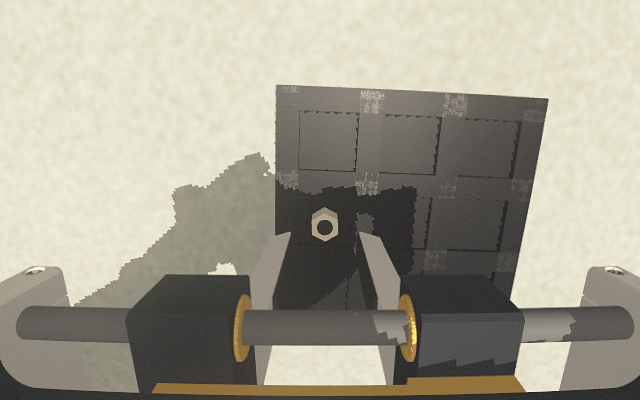

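The stopper at (325,224) is centred with flats facing the jaws. Gripping.

Request:
drive_tool([
  {"delta_pos":[0,0,-20],"yaw":0,"hand":36},
  {"delta_pos":[0,0,-14],"yaw":0,"hand":36},
  {"delta_pos":[0,0,-9],"yaw":0,"hand":36},
  {"delta_pos":[0,0,-5],"yaw":0,"hand":36},
  {"delta_pos":[0,0,0],"yaw":0,"hand":36},
])

```text
clock: 30.65
eef_pos: [458.9, 283.1, 26.2]
eef_rot: [-3.141, 0.001, 1.323]
wrist_force: [-0.3, 0.4, -0.1]
finger_gap: 36.0
```

Request:
drive_tool([
  {"delta_pos":[0,0,0],"yaw":0,"hand":0},
  {"delta_pos":[0,0,0],"yaw":0,"hand":0},
  {"delta_pos":[0,0,0],"yaw":0,"hand":0},
  {"delta_pos":[0,0,0],"yaw":0,"hand":0},
  {"delta_pos":[0,0,0],"yaw":0,"hand":0},
])

```text
clock: 31.07
eef_pos: [459.4, 283.5, 27.5]
eef_rot: [3.141, -0.001, 1.322]
wrist_force: [-1.2, 0.1, 4.9]
finger_gap: 17.5
```

Request:
drive_tool([
  {"delta_pos":[0,0,15],"yaw":0,"hand":0},
  {"delta_pos":[0,0,30],"yaw":0,"hand":0},
  {"delta_pos":[0,0,30],"yaw":0,"hand":0},
  {"delta_pos":[0,0,10],"yaw":0,"hand":0},
])

```text
clock: 31.4
eef_pos: [460.3, 284.0, 115.8]
eef_rot: [3.138, -0.003, 1.322]
wrist_force: [0.2, 0.5, 1.1]
finger_gap: 17.5
```

Request:
drive_tool([
  {"delta_pos":[8.4,-34.4,0],"yaw":0.028,"hand":0},
  {"delta_pos":[8.4,-34.4,0],"yaw":0.028,"hand":0},
  {"delta_pos":[8.4,-34.4,0],"yaw":0.028,"hand":0},
  {"delta_pos":[8.4,-34.4,0],"yaw":0.028,"hand":0},
  {"delta_pos":[8.4,-34.4,0],"yaw":0.028,"hand":0},
])

```text
clock: 31.82
eef_pos: [501.0, 109.7, 111.5]
eef_rot: [-3.141, 0.0, 1.464]
wrist_force: [1.2, -0.2, -0.2]
finger_gap: 17.6
```

Request:
drive_tool([
  {"delta_pos":[8.4,-34.4,0],"yaw":0.028,"hand":0},
  {"delta_pos":[8.4,-34.4,0],"yaw":0.028,"hand":0},
  {"delta_pos":[8.4,-34.4,0],"yaw":0.028,"hand":0},
  {"delta_pos":[8.4,-34.4,0],"yaw":0.025,"hand":0},
  {"delta_pos":[0,0,0],"yaw":0,"hand":0},
])

```text
clock: 32.23
eef_pos: [535.4, -31.1, 111.4]
eef_rot: [3.141, 0.001, 1.568]
wrist_force: [-0.3, 0.8, -0.2]
finger_gap: 17.7
```

Request:
drive_tool([
  {"delta_pos":[0,0,0],"yaw":0,"hand":0},
  {"delta_pos":[0,0,0],"yaw":0,"hand":0},
])

```text
clock: 32.4
eef_pos: [534.4, -25.8, 111.4]
eef_rot: [-3.141, -0.0, 1.57]
wrist_force: [0.2, -0.4, -0.5]
finger_gap: 17.5
```

```bash
python3 - <<'E'
from h import *
c=snap("wrist","w21"); s=manip.read_state(); print(s["clock"],s["eef_pos"],s["eef_rot"],s["finger_gap"])
E
```

```text
32.45 [534.40394627 -25.35207034 111.52831767] [-3.14108128e+00 -1.88110674e-04  1.57130399e+00] 17.380476336328996
```

View pics/w21.png

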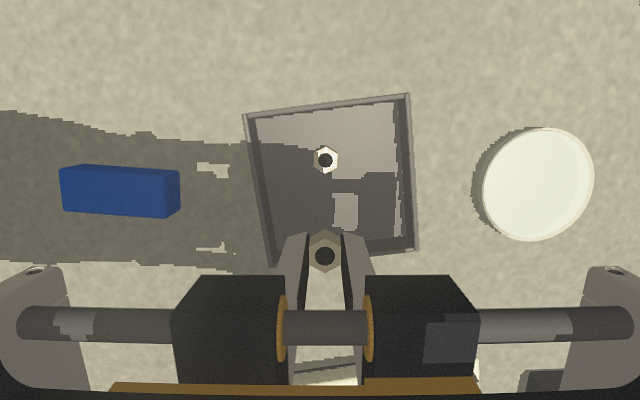

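The first stopper is at (326,159). The second is in the grip over the near half of the box, with clear space around it. Lowering.

Request:
drive_tool([
  {"delta_pos":[0,0,-25],"yaw":0,"hand":0},
  {"delta_pos":[0,0,-30],"yaw":0,"hand":0},
  {"delta_pos":[0,0,-15],"yaw":0,"hand":0},
  {"delta_pos":[0,0,-8],"yaw":0,"hand":0},
  {"delta_pos":[0,0,-4],"yaw":0,"hand":0},
])

```text
clock: 32.87
eef_pos: [534.3, -25.2, 28.9]
eef_rot: [-3.14, -0.0, 1.572]
wrist_force: [-0.3, 0.7, -0.6]
finger_gap: 17.4
```

Request:
drive_tool([
  {"delta_pos":[0,0,-1],"yaw":0,"hand":0},
  {"delta_pos":[0,0,0],"yaw":0,"hand":0},
  {"delta_pos":[0,0,0],"yaw":0,"hand":0},
])

```text
clock: 33.12
eef_pos: [535.3, -26.1, 29.8]
eef_rot: [3.14, 0.0, 1.571]
wrist_force: [0.6, -0.5, 0.0]
finger_gap: 18.3
```

Request:
drive_tool([
  {"delta_pos":[0,0,-1.5],"yaw":0,"hand":0},
  {"delta_pos":[0,0,0],"yaw":0,"hand":0},
  {"delta_pos":[0,0,0],"yaw":0,"hand":30},
  {"delta_pos":[0,0,0],"yaw":0,"hand":30},
  {"delta_pos":[0,0,5],"yaw":0,"hand":30},
])

```text
clock: 33.53
eef_pos: [534.3, -26.3, 31.9]
eef_rot: [-3.14, -0.0, 1.571]
wrist_force: [-0.2, -0.5, 0.3]
finger_gap: 29.3
```

Request:
drive_tool([
  {"delta_pos":[0,0,20],"yaw":0,"hand":30},
  {"delta_pos":[0,0,30],"yaw":0,"hand":30},
  {"delta_pos":[0,0,40],"yaw":0,"hand":30},
  {"delta_pos":[0,0,30],"yaw":0,"hand":36},
])

```text
clock: 33.87
eef_pos: [534.9, -26.3, 155.3]
eef_rot: [3.14, 0.0, 1.571]
wrist_force: [1.0, -0.7, 0.5]
finger_gap: 33.6
```

Request:
drive_tool([
  {"delta_pos":[-40,0,0],"yaw":0,"hand":30},
  {"delta_pos":[-40,0,0],"yaw":0,"hand":30},
  {"delta_pos":[-40,0,0],"yaw":0,"hand":30},
  {"delta_pos":[-30,0,0],"yaw":0,"hand":36},
  {"delta_pos":[0,0,0],"yaw":0,"hand":36},
])

```text
clock: 34.28
eef_pos: [380.7, -26.0, 152.4]
eef_rot: [-3.141, -0.0, 1.571]
wrist_force: [-0.1, 0.0, 0.4]
finger_gap: 35.8
```

```bash
python3 - <<'E'
from h import *
c=snap("wrist","w22"); s=manip.read_state(); print(s["clock"],s["eef_pos"],s["finger_gap"])
t=snap("top"); f=cv2.cvtColor(t["frame"],cv2.COLOR_RGB2BGR)
cv2.imwrite('pics/t22.png',cv2.resize(f[80:280,140:490],None,fx=2.25,fy=2.25,interpolation=cv2.INTER_CUBIC))
cv2.imwrite('pics/t22z.png',cv2.resize(f[150:250,350:435],None,fx=6,fy=6,interpolation=cv2.INTER_CUBIC))
E
```

```text
34.3333 [383.31079061 -26.24613304 153.08581142] 35.80029360731674
```

View pics/t22.png

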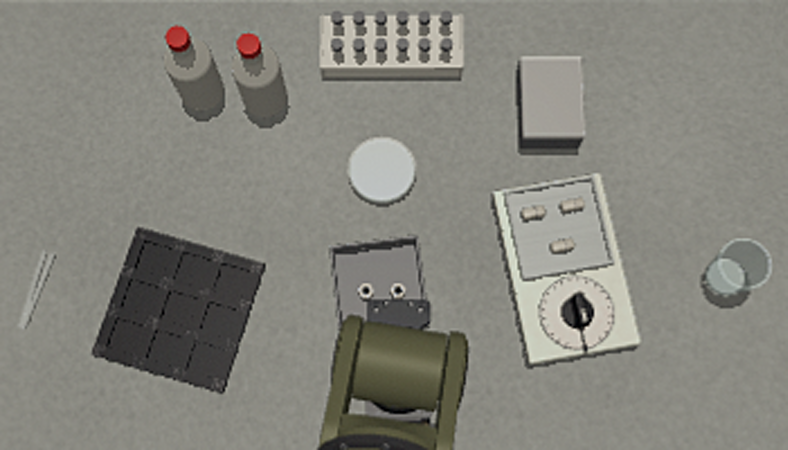

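View pics/t22z.png

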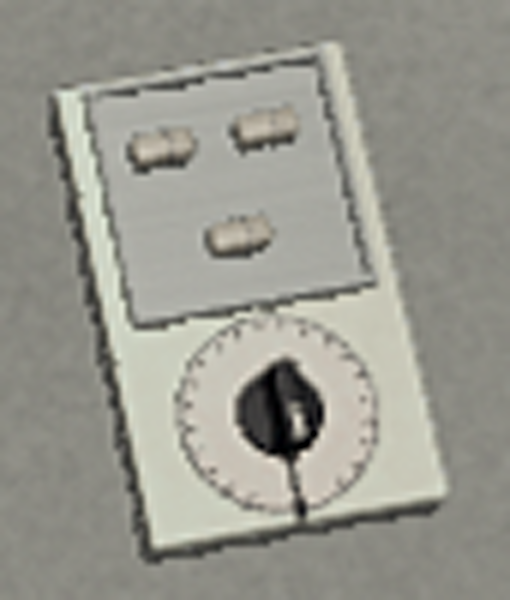

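View pics/w22.png

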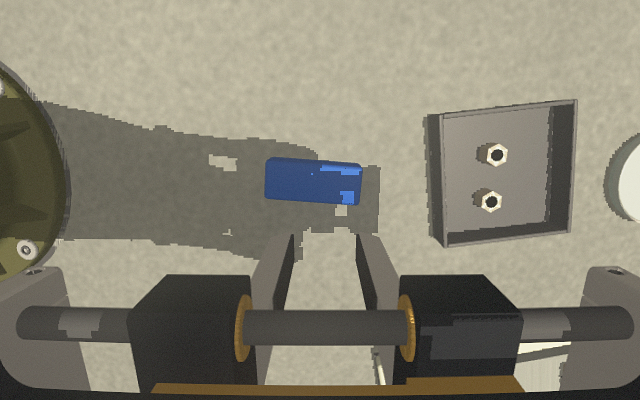

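The tray is empty. The three bars are in the pan at zoom (160,148), (265,127) and (238,236), and the pointer points straight at the thick mark at (302,508). Both stoppers are in the box at (496,155) and (491,201) in the wrist view. The bystanders I can see are where they were. Handing in.

```bash
python3 - <<'E'
from h import *
s=manip.read_state(); print(s["clock"],s["wrist_force"],abs(s["qd"]).max())
print(manip.sign_off())
E
```

```text
34.3833 [-0.16531211  0.43998109  0.3281547 ] 0.046959162007527595
the job is handed in; nothing more can be done
None
```

The job is done and handed in at 34.4 s of the 210 s allowed. While the pan was still empty, I turned the zeroing knob about 1.4 rad anticlockwise to the thick zero mark. I then put all three capsules into the pan and both stoppers into the grey box.

- **Last pictures:** the tray is empty, three bars lie flat in the pan, and two stoppers stand in the box.
- **Pointer:** it read zero with the dial's ticks symmetric about it just after I released the knob. It was still on the mark in the last top view.
- **Bystanders:** the dish, beaker, forceps and slide box looked undisturbed. I judged this by eye rather than measuring it.
- **Forces and faults:** the highest force I read was about 27 N at the wrist, while closing on the knob. I saw no dropped or knocked items.
- **Disagreements:** the top and wrist cameras differed by 1–2 mm on item positions. The arm twice stopped about 3–4 mm short of a commanded position. I went by the wrist pictures and the measured arm position, and every grasp held.

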